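# Set up the classroom document camera

### The arm

A 6-joint arm with a two-finger parallel gripper is mounted at the origin on the work surface. World frame = base frame: x ahead of the robot, y to its left, z up, the work surface at z = 0. Lengths are in m, angles in rad, forces in N, time in s.
With the tool pointing down it reaches from about 0.25 to 0.775 m from the base axis. Payload 8.9 kg.
Tool frame: the origin (TCP) lies at the very end of the fingers, on their centre line; the grasp point (between the pads) lies 19 mm behind it; z points along the fingers, y is the line along which they close (so a half turn about z gives the same grasp; the last joint's range is limited). The gripper opens to 85 mm and grips with 20 to 120 N. Pads are 22 mm wide; open, the fingers measure 114 mm over their backs; the gripper's body (76 mm by 85 mm) begins 54 mm behind the grasp point. The pads swing forward as they close: fully open they stand 13 mm farther back than shut.
Start: joints at [1.103, 0.291, -0.153, 1.127, 0, 1.431], TCP at [0.17, 0.497, 0.231] pointing down, gripper open.
Joint ranges: [-2.52, 2.52], [-0.91, 1.74], [-1.3, 1.37], [-1.96, 2.02], [-1.52, 1.47], [-3.14, 3.14]. Speed limits (rad/s): [2.22, 2.22, 2.79, 3.14, 3.14, 3.14].

### API

Orientations are given as a unit quaternion [x, y, z, w].
In Python, from workcell import monitor, eyes, bot, models gives the robot as it stands. The module is installed in compiled form; this text tells all that it offers.
- The arm moves only by the tool arm_command, never from a script. Its argument "motion" is a list of rows, each a list of 3 entries, a list of its own where there are three numbers: the finger opening in cm, from 0 to 8.54, then the shift along the tool's x, y, z in cm, then the turn, a rotation vector about the tool's x, y, z in degrees. In form: [[fingers, [x, y, z], [wx, wy, wz]], ...]. A call has 1 to 20 rows; each row is the pose to reach, as a shift and turn from the pose commanded when the call began, along the tool's axes at that moment; what a row does not reach only later rows make up. A row lasts 1/8 s, in which the tool goes at most 62.5 mm and 10.7 degrees, less where a joint would pass 70% of its speed; a pose out of reach is approached as far as the arm can. A call with a gripper value outside its range is refused whole. The fingers move at their own pace and stop on an object; "newtons" is the grip in N (left out, the last holds). Time passes only in rows, so rows that repeat a pose let the fingers close. It gives the time, the measured TCP pose, the force, the opening and the grip force at its end, in the units of the state.
- monitor.get_obs(): the state, without advancing time (a new reading comes with each control period).
- eyes.get_image(name): name is "scene" or "top" or "wrist"; returns a dict with "pixels" (480x640x3 uint8, red, green, blue), "depth" (480x640 float32, m along the optical axis (not along the pixel's ray), 0 where there is no reading), "vertical_fov" (degrees; the focal length in pixels is half the picture's height over the tangent of half this angle, whatever the lens; pixels are square), "cx", "cy" (the principal point, pixels), "R" (3x3) and "t" (3): a world point X has camera coordinates R X + t. Camera axes: x right, y down, z forward; pixel columns grow to the right and rows downward; lengths in m; the calibration is good to about 2 mm. A picture is of the moment at which its call begins.
- bot.hand_in(): hands the job in; it is judged then, once.
Trained networks look in a picture, given as the dict that the camera call returned (one of the last four; its "shot" number tells which), for a name from the list of things; names that differ only in an ending like _2 or _b are one class to them, and where a whole thing is asked for, a point or a joint stands for the part that bears it (a point fixed in the world has none). Each returns a list of dicts, best first, with "score" (0 to 1); they miss things now and then, are a little off and sometimes report something else, mostly with a low value. They report only what shows in the picture. A call takes as long as a camera call. They do not tell look-alikes from the thing itself.
- models.find_in(picture, target): "xy" ([column, row] in pixels, amid what is visible of it).
- models.cut_out(picture, target): "region" (480x640 bool, what is visible of it) and "xy" ([column, row] in pixels, amid what is visible of it).
The state is a dict: "time": time; "joint_pos": joint angles; "joint_vel": joint speeds; "tau": joint torques, N m; "eef_pos": TCP position; "tool_rot": TCP orientation; "contact_force": force on the tool from outside, world axes, zero at the start; "ft_torque": the same for the moment, N m; "gripper_width": finger opening in m; "grasp_force": force on a finger pad.
Only numpy, scipy, OpenCV 4.12 (cv2) and the standard library are available. Lean on these libraries where they do the work, as an engineer would, in place of code of your own. Each camera call takes 0.05 s, during which the arm holds its last target. There are 200 camera calls.

### The job

Get the document camera ready for the lesson. Put the dust cap from the base's ball into the blue tray, set the camera's socket down on the ball with its neck pointing parallel to the line from the focus knob to its dial, and only then press its latch lever fully down; press every battery pack that is on the desk fully home, flat, in a pocket of the dock; and turn the focus knob until the needle's tip stands at the mark. Leave the tumbler, the cardboard box and the remote control where they are.

Things in the scene. Friction and masses are not known exactly. Their poses are not given: they have to be found in the camera images.
- base: Fixed grey L-shaped camera base, 12 mm thick (its flat top, the deck, is at z = 12 mm). Origin on the desk under the ball's axis; x is its front axis (the way the camera must point), y to the side where the knob is. Deck around the ball: x -85 to 60 mm, y -50 to 50 mm. The wing with knob and dial: x -45 to 135, y 50 to 175 mm.
- ball (a point): Centre of the steel hitch ball, 24 mm diameter, 22 mm above the deck (34 mm above the desk), on a stem of 14 mm diameter; top of the ball 46 mm above the desk. At the start the dust cap covers it.
- cap: Loose black rubber dust cap, an upturned round cup: 38 mm outer and 28 mm inner diameter, 44 mm high, 40 g. Origin: centre of its lower rim, z up. At the start it stands on the deck over the ball, so it must be lifted at least 40 mm to come clear.
- tray: Fixed open blue tray, 100 mm (x) by 150 mm (y), walls 4 mm thick and 22 mm high, floor about 4 mm thick. Origin: centre of its underside.
- camera: Loose document camera, 0.35-0.55 kg. Black block, x -75 to 45, y -22 to 22, z 0 to 42 mm; in its flat underside the socket, 27 mm wide, 36 deep. Origin: centre of the socket's mouth; x to the neck, z up. Neck rises from x 38 on top, leaning forward, to a 40 x 34 x 20 mm box at x 110, z 108. Mass centre near x -12: grip across y there. Seated, it lies flat on the deck (underside 12 mm above desk).
- socket (a point): Point in the camera's socket, 22 mm above its mouth; it coincides with the ball's centre when seated.
- lens (a point): Lens of the camera, in the camera's frame at x = 118, z = 96 mm.
- lever (a joint): Steel latch lever on the block, 16 mm wide, 45 mm from hinge to tip; hinge along y at x -25, z 47 mm of the camera's frame, handle to -x. 0 = raised 0.6 rad above level (unlatched), 0.6 = level (latched). Stays where left; about 2 N down at the tip moves it. Drives a bolt under the ball: must be up while the socket goes on.
- lever_tip (a point): Top of the lever's tip: 35 mm above the block's top when raised, 9 mm when down (51 mm above the block's underside, x = -73 mm of the camera's frame).
- dock: Fixed white battery dock, 206 x 70 x 18 mm, with three equal rectangular pockets in a row along its x, 64 mm apart, long sides along x. Each pocket is 54 x 34 mm and 12 mm deep, its floor 6 mm above the desk. Origin: centre of its underside.
- dock_hole0 (a point): Centre of the mouth of the first pocket (dock x = -64 mm), 18 mm above the desk.
- dock_hole1 (a point): Centre of the mouth of the middle pocket.
- dock_hole2 (a point): Centre of the mouth of the last pocket (dock x = 64 mm).
- knob (a joint): Focus knob standing on the base 130 mm to the +y side of the ball: a bar 38 mm long, 14 mm wide and 32 mm high on a round foot. Value = angle turned clockwise seen from above, 0 to 4 rad; at 0 the bar lies along the base's x. Light friction (0.04 N m); stays where it is left.
- knob_grip (a point): On the knob's axis, 31 mm above its foot, 7 mm below the bar's top; 49 mm above the desk.
- needle (a joint): Needle of the focus dial, on the base 90 mm ahead (+x) of the knob. Geared to the knob: it turns the same way, 0.4 rad per rad of the knob. Radians clockwise from above, 0 = 0.9 rad to the left (anticlockwise) of the base's x.
- needle_tip (a point): Tip of the black needle, 30 mm from the dial's centre.
- mark_edge (a point): Inner edge of the small dark mark block on the dial's rim, 30 mm from the dial's centre: the needle's tip belongs here. The mark is preset at a place that differs each time, clockwise of the needle's start; stiff, not to be moved.
- tumbler: Red drinking bottle, 66 mm diameter, 170 mm high, standing on the desk; a bystander. Origin: centre of its underside.
- gloves: Small cardboard box, 70 x 120 x 60 mm; a bystander. Origin: centre of its underside.
- remote: Black remote control, 45 x 150 x 20 mm; a bystander. Origin: centre of its underside.
- pack0: Loose grey battery pack, 52 (x) x 32 (y) x 34 (z) mm, 55 to 105 g, lying on the desk (or absent). Origin: centre of its underside, z up. Fits any pocket either way round with 1 mm to spare on each side; home, it stands 22 mm above the dock's top.
- pack1: Loose grey battery pack, 52 (x) x 32 (y) x 34 (z) mm, 55 to 105 g, lying on the desk (or absent). Origin: centre of its underside, z up. Fits any pocket either way round with 1 mm to spare on each side; home, it stands 22 mm above the dock's top.
- pack2: Loose grey battery pack, 52 (x) x 32 (y) x 34 (z) mm, 55 to 105 g, lying on the desk (or absent). Origin: centre of its underside, z up. Fits any pocket either way round with 1 mm to spare on each side; home, it stands 22 mm above the dock's top.
Things that resemble listed ones, but are neither listed nor needed, are in the scene too. Leave any pink look-alike of the tray alone.

How it is judged:
By the outcome, as a careful person would: the job done as asked, in the order asked, and still so for the second after the job is handed in, with the robot touching nothing.
Of pack0, pack1, pack2 only 2 to 3 are there at a start; the rules pass over those that are not, and their reading is None.
At some moment in a run one of pack0, pack1, pack2 may be knocked a few centimetres aside while the robot is not near it.
Once in a run the grip may slacken for a moment while it holds something.
It also fails if it takes over 210 s, if anything falls off the work surface, if the arm or the gripper's body presses on something with over 40 N, if the wrist force passes 120 N, or if a joint passes its speed limit or range.

## Working session

There is one attempt and no reset: what is moved stays moved. The work goes in short steps, Python scripts to look and compute and a tool call to move; the robot and the scene stay as the last step left them, time stands still between calls to the robot, and variables do not carry over. Pictures are saved under pics/ and viewed, at most 14 in all, crops included, and the job is handed in when it is done.

Besides the shell and the picture viewer there is one more tool, called after "Emit:" as a command line: name --argument value ..., lists and objects as JSON in quotes. arm_command: Moves the arm, as the interface text tells. Its arguments: {"type":"object","properties":{"motion":{"type":"array","items":{"type":"array"}},"newtons":{"type":"number"}},"required":["motion"]}

```bash
mkdir -p pics; cat > h.py <<'E'
import numpy as np, cv2
from workcell import monitor, eyes, bot, models
from scipy.spatial.transform import Rotation as Ro
def f(im): return 240/np.tan(np.radians(im['vertical_fov'])/2)
def cloud(im):
    v,u=np.mgrid[:480,:640]; d=im['depth']; F=f(im)
    P=np.stack([(u-im['cx'])/F*d,(v-im['cy'])/F*d,d],-1)
    return (P-im['t'])@im['R']   # world
def px(im,X):
    c=im['R']@np.array(X)+im['t']; return f(im)*c[:2]/c[2]+[im['cx'],im['cy']]
def save(im,n,crop=None,s=1):
    a=im['pixels'][...,::-1]
    if crop: a=a[crop[1]:crop[3],crop[0]:crop[2]]
    cv2.imwrite('pics/'+n,cv2.resize(a,None,fx=s,fy=s,interpolation=cv2.INTER_CUBIC))
def state():
    o=monitor.get_obs(); return o
def to_tool(dX):  # world shift -> tool shift cm
    o=monitor.get_obs(); return Ro.from_quat(o['tool_rot']).inv().apply(dX)*100
E
python3 - <<'E'
from h import *
o=monitor.get_obs(); print(o)
for n in ('top','scene'):
    im=eyes.get_image(n); save(im,n+'0.png'); np.savez(n+'0.npz',**im)
    C=cloud(im)
    print(n,im['R'].round(2).tolist(),im['t'])
    for t in ['base','cap','tray','camera','lens','lever','dock','knob','needle','mark_edge','tumbler','gloves','remote','pack0']:
        r=models.cut_out(im,t)
        for q in r[:5]:
            m=q['region']&(im['depth']>0)
            print(t,round(q['score'],2),np.round(q['xy']),np.median(C[m],0).round(3),C[m].max(0).round(3) if m.any() else'',m.sum())
E
```

```text
{'time': 0.0, 'joint_pos': array([ 1.10268560e+00,  2.91262434e-01, -1.54102069e-01,  1.12668663e+00,
       -3.79469269e-06,  1.43150559e+00]), 'joint_vel': array([-0.00112283, -0.00112254,  0.00060557,  0.00054977, -0.00196518,
        0.00098701]), 'tau': array([-1.00431724e-03, -5.37141895e+01,  3.31365931e+01,  1.59165548e-02,
       -2.60405704e-04,  3.03470827e-06]), 'eef_pos': array([0.16933853, 0.49649762, 0.23075062]), 'tool_rot': array([ 1.63670278e-01,  9.86514899e-01, -5.99257698e-04, -1.85816483e-04]), 'contact_force': array([-0.56578178,  0.53574379, -0.39326374]), 'ft_torque': array([-0.03042472, -0.03293674,  0.04531192]), 'grasp_force': 0.0, 'gripper_width': 0.08528643704758539}
top [[-0.01, -1.0, 0.0], [-1.0, 0.01, -0.1], [0.1, -0.01, -1.0]] [0.0350883  0.51019287 1.17783299]
base 0.63 [320. 206.] [0.621 0.041 0.013] [0.753 0.151 0.061] 5284
cap 0.72 [344. 212.] [ 0.591 -0.025  0.056] [ 0.611 -0.008  0.061] 206
tray 0.94 [431. 338.] [ 0.276 -0.244  0.005] [ 0.328 -0.167  0.027] 2355
tray 0.86 [324. 279.] [0.435 0.034 0.005] [0.49  0.114 0.028] 2215
tray 0.74 [255. 
[... 2112 characters left out ...]
93
needle 0.62 [401. 292.] [0.703 0.09  0.021] [0.706 0.094 0.025] 12
needle 0.42 [368. 285.] [0.634 0.041 0.013] [0.751 0.159 0.06 ] 6427
needle 0.21 [325. 284.] [ 0.601 -0.031  0.054] [0.615 0.008 0.061] 421
tumbler 0.62 [473. 156.] [0.571 0.459 0.09 ] [0.596 0.677 0.173] 1478
gloves 0.58 [201. 414.] [ 0.67 -0.36  0.06] [ 0.696 -0.298  0.066] 3596
remote 0.88 [328. 178.] [0.344 0.201 0.02 ] [0.369 0.282 0.025] 864
pack0 0.96 [190. 356.] [ 0.548 -0.322  0.034] [ 0.567 -0.304  0.039] 545
pack0 0.71 [388. 160.] [0.432 0.322 0.062] [0.455 0.392 0.08 ] 133
pack0 0.65 [136. 362.] [ 0.492 -0.407  0.034] [ 0.516 -0.38   0.039] 670
pack0 0.44 [365. 285.] [0.634 0.04  0.013] [0.751 0.159 0.06 ] 6688
```

View pics/top0.png

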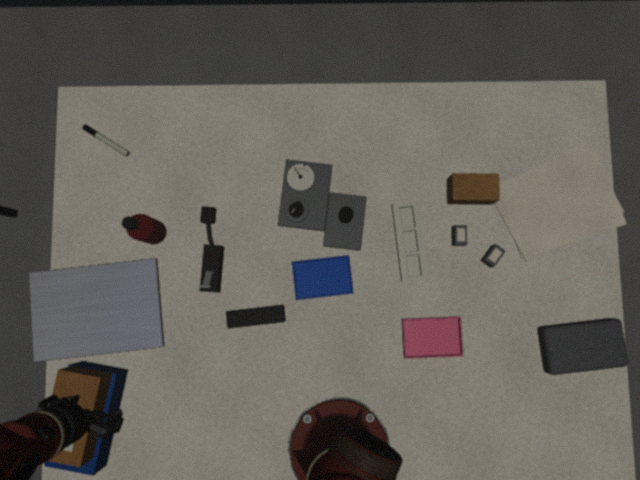

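View pics/scene0.png

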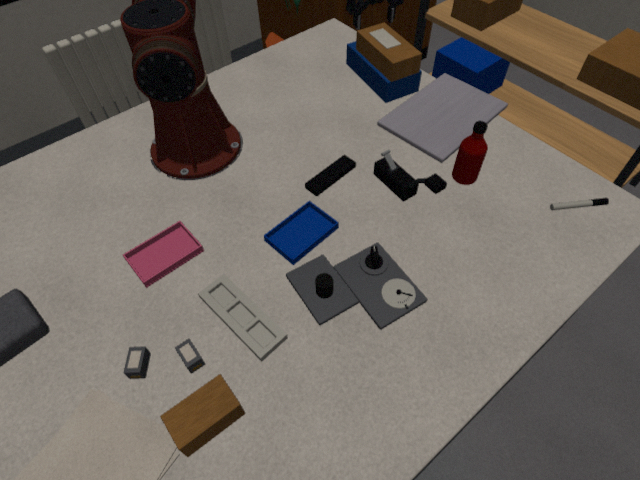

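The top view shows these candidates:
- **Trays:** blue at (323,278), pink look-alike at (432,337). I choose the blue one.
- **Packs:** (459,236) and (493,255). No third pack shows.
- **Camera:** block at (211,268), with its neck pointing up the picture.
- **Cap:** (345,214). The knob at (296,210) also looks dark and round.
- **Remote:** black bar at (255,316).
- **Dock:** white, at (410,240).

Next I measure the poses.

```bash
cat > m.py <<'E'
from h import *
import sys
def rect(P,tag):
    c,(w,h),a=cv2.minAreaRect((P[:,:2]*1000).astype(np.float32)); 
    if w<h: w,h,a=h,w,a+90
    a=(a+90)%180-90
    print(tag,len(P),'c',np.round(c,1),'wh',round(w,1),round(h,1),'long-axis yaw',round(a,1))
    return c,a
def sel(C,z0,z1,x0,x1,y0,y1):
    m=(C[...,2]>z0)&(C[...,2]<z1)&(C[...,0]>x0)&(C[...,0]<x1)&(C[...,1]>y0)&(C[...,1]<y1)
    n,l,s,_=cv2.connectedComponentsWithStats(m.astype(np.uint8)); 
    k=1+np.argmax(s[1:,4]); return C[l==k]
E
python3 - <<'E'
from m import *
for n in ('top','scene'):
    im=dict(np.load(n+'0.npz')); C=cloud(im)
    print(n)
    print('desk z',np.median(C[(abs(C[...,0]-.4)<.03)&(abs(C[...,1]+.1)<.03)][:,2]))
    rect(sel(C,.028,.045,.5,.6,-.36,-.28),'packA')
    rect(sel(C,.028,.045,.44,.54,-.45,-.36),'packB')
    rect(sel(C,.010,.026,.4,.66,-.27,-.12),'dock')
    rect(sel(C,.045,.07,.55,.64,-.07,.01),'cap')
    rect(sel(C,.045,.07,.57,.65,.07,.14),'knob')
    rect(sel(C,.034,.052,.38,.53,.26,.36),'camblock')
    rect(sel(C,.095,.13,.53,.64,.26,.36),'camhead')
    rect(sel(C,.055,.09,.38,.50,.26,.36),'lever')
    B=sel(C,.007,.020,.49,.8,-.1,.2); w=B[:,1]>.06; rect(B[w],'wing'); rect(B[B[:,1]<.02],'deck');rect(B,'all')
    rect(sel(C,.003,.035,.35,.5,-.05,.13),'tray')
    P=sel(C,.003,.2,.48,.62,.39,.53);rect(P,'tumbler')
E
```

```text
top
desk z 0.00019945072805203597
packA 259 c [ 537.9 -321.5] wh 51.8 32.5 long-axis yaw -2.2
packB 265 c [ 484.  -407.2] wh 53.5 33.1 long-axis yaw -37.7
dock 1396 c [ 525.9 -194.7] wh 206.7 71.7 long-axis yaw 5.5
cap 173 c [592.3 -27. ] wh 35.7 35.3 long-axis yaw 86.6
knob 90 c [610.8 102.3] wh 38.5 14.9 long-axis yaw -36.3
camblock 742 c [460.7 320.2] wh 120.7 45.8 long-axis yaw -4.4
camhead 284 c [576.9 310.3] wh 55.0 35.1 long-axis yaw -7.6
lever 99 c [427.6 321.7] wh 34.2 22.7 long-axis yaw -7.2
wing 1770 c [654.4 104.3] wh 186.6 90.0 long-axis yaw -0.7
deck 1840 c [619.1 -31.4] wh 230.0 103.3 long-axis yaw -0.8
all 4683 c [626.5  32.7] wh 226.7 219.6 long-axis yaw 81.8
tray 1690 c [439.2  36.5] wh 161.3 113.9 long-axis yaw -83.1
tumbler 1002 c [562.6 479.4] wh 75.6 75.4 long-axis yaw 75.1
scene
desk z 0.0004267507882819221
packA 447 c [ 540.4 -321.7] wh 53.2 31.9 long-axis yaw -2.0
packB 478 c [ 486.2 -406.8] wh 53.9 34.1 long-axis yaw -39.4
dock 2131 c [ 526.3 -194.2] wh 209.5 71.0 long-axis yaw 5.3
cap 262 c [595.8 -26.9] wh 37.6 36.5 long-axis yaw -52.6
knob 111 c [613.4 101.4] wh 38.6 13.8 long-axis yaw -37.8
camblock 600 c [464.4 320.1] wh 127.4 48.3 long-axis yaw -5.2
camhead 296 c [580.5 309.4] wh 55.0 35.3 long-axis yaw -6.4
lever 113 c [431.7 323.9] wh 37.8 24.8 long-axis yaw -0.0
wing 2228 c [657.   95.1] wh 180.7 93.8 long-axis yaw -7.9
deck 2424 c [621.3 -31.6] wh 231.7 103.3 long-axis yaw -0.1
all 6122 c [628.5  32.2] wh 226.0 221.0 long-axis yaw 82.0
tray 2227 c [434.8  42.9] wh 175.6 124.2 long-axis yaw -78.8
tumbler 1421 c [550.5 475.3] wh 90.8 68.0 long-axis yaw 1.0
```

```bash
cat >> h.py <<'E'
def go(x,y,z,ya):
    "needed shift (cm) and turn (deg) to TCP (x,y,z) with tool y at world angle ya (deg, mod 180), pointing down"
    o=monitor.get_obs(); R=Ro.from_quat(o['tool_rot']); best=None
    for a in (ya,ya+180):
        c,s=np.cos(np.radians(a)),np.sin(np.radians(a))
        T=Ro.from_matrix(np.array([[-s,c,0],[c,s,0],[0,0,-1]])) # cols x=(-s,c) y=(c,s) z=-z
        r=(R.inv()*T).as_rotvec(degrees=True)
        if best is None or np.linalg.norm(r)<np.linalg.norm(best): best=r
    print('go',np.round((R.inv().apply(np.array([x,y,z])-o['eef_pos']))*100,2),np.round(best,1),'q6',round(o['joint_pos'][5],2),'t',round(o['time'],1))
E
python3 - <<'E'
from h import *
go(.594,-.027,.25,82)
print(Ro.from_quat(monitor.get_obs()['tool_rot']).as_matrix().round(3))
E
```

```text
go [-57.09 -35.87  -1.87] [ -0.   -0.  -10.8] q6 1.43 t 1.5
[[-0.946  0.323 -0.   ]
 [ 0.323  0.946 -0.   ]
 [ 0.    -0.    -1.   ]]
```

Emit:
arm_command --motion '[[8.5,[-57.1,-35.9,-1.9],[0,0,-10.8]],[8.5,[-57.1,-35.9,-1.9],[0,0,-10.8]],[8.5,[-57.1,-35.9,-1.9],[0,0,-10.8]],[8.5,[-57.1,-35.9,-1.9],[0,0,-10.8]],[8.5,[-57.1,-35.9,-1.9],[0,0,-10.8]],[8.5,[-57.1,-35.9,-1.9],[0,0,-10.8]],[8.5,[-57.1,-35.9,-1.9],[0,0,-10.8]],[8.5,[-57.1,-35.9,-1.9],[0,0,-10.8]],[8.5,[-57.1,-35.9,-1.9],[0,0,-10.8]],[8.5,[-57.1,-35.9,-1.9],[0,0,-10.8]],[8.5,[-57.1,-35.9,-1.9],[0,0,-10.8]],[8.5,[-57.1,-35.9,-1.9],[0,0,-10.8]],[8.5,[-57.1,-35.9,-1.9],[0,0,-10.8]],[8.5,[-57.1,-35.9,-1.9],[0,0,-10.8]],[8.5,[-57.1,-35.9,-1.9],[0,0,-10.8]]]'

```text
time: 3.38
eef_pos: [0.5936, -0.0263, 0.2507]
tool_rot: [0.069, 0.998, 0.0, 0.0]
contact_force: [-0.6, 0.8, 0.7]
gripper_width: 0.085
grasp_force: 0.0
```

```bash
python3 - <<'E'
from m import *
im=eyes.get_image('wrist'); save(im,'w1.png'); np.savez('w1.npz',**im); C=cloud(im)
print(monitor.get_obs()['eef_pos'], im['vertical_fov'])
for a in [(.045,.07,.55,.64,-.07,.01,'cap'),(.045,.07,.57,.65,.07,.14,'knob'),(.007,.020,.48,.8,-.15,.2,'all')]:
    try: rect(sel(C,*a[:6]),a[6])
    except Exception as e: print(a,e)
go(.594,-.027,.03,82)
E
```

```text
[ 0.59372383 -0.0264344   0.25066468] 66.51127718327649
cap 1256 c [593.3 -28.9] wh 37.1 37.0 long-axis yaw -41.7
knob 714 c [610.7  99.6] wh 38.0 14.6 long-axis yaw -35.4
all 27725 c [626.3  29.4] wh 224.4 219.2 long-axis yaw 82.3
go [-0.03 -0.05 22.07] [0. 0. 0.] q6 -0.03 t 3.4
```

View pics/w1.png

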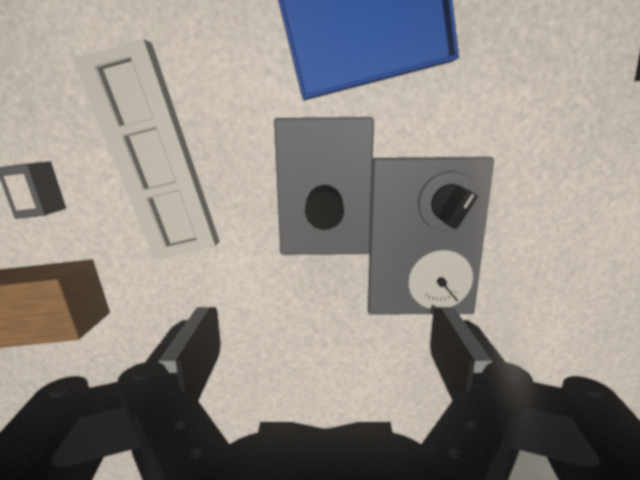

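The wrist view shows the cap at (324,207), the knob bar at (455,205) and the dial at (441,280). The needle points at (457,300), with the mark block near (433,308). The cap is confirmed as the plain round thing on the deck, away from the knob, so I go down and grip it.

Emit:
arm_command --motion '[[8.5,[0,-0.2,6],[0,0,0]],[8.5,[0,-0.2,12],[0,0,0]],[8.5,[0,-0.2,17],[0,0,0]],[8.5,[0,-0.2,21],[0,0,0]],[8.5,[0,-0.2,22.4],[0,0,0]],[8.5,[0,-0.2,22.4],[0,0,0]],[3,[0,-0.2,22.4],[0,0,0]],[3,[0,-0.2,22.4],[0,0,0]],[3,[0,-0.2,22.4],[0,0,0]],[3,[0,-0.2,22.4],[0,0,0]],[3,[0,-0.2,22.4],[0,0,0]],[3,[0,-0.2,22.4],[0,0,0]]]' --newtons 30

```text
time: 4.92
eef_pos: [0.5947, -0.0287, 0.0276]
tool_rot: [0.07, 0.998, 0.0, 0.001]
contact_force: [0.2, 2.7, 7.5]
gripper_width: 0.0367
grasp_force: 29.5
```

Emit:
arm_command --motion '[[3,[0,0,-3],[0,0,0]],[3,[0,0,-6],[0,0,0]],[3,[0,0,-9],[0,0,0]],[3,[5,1.5,-9],[0,0,0]],[3,[10,3,-9],[0,0,0]],[3,[16.5,4.4,-9],[0,0,0]],[3,[16.5,4.4,-9],[0,0,0]],[3,[16.5,4.4,-9],[0,0,0]]]'

```text
time: 5.92
eef_pos: [0.4375, 0.0373, 0.1171]
tool_rot: [0.07, 0.998, -0.0, 0.001]
contact_force: [0.3, -1.0, 0.2]
gripper_width: 0.0371
grasp_force: 21.3
```

```bash
python3 - <<'E'
from m import *
im=eyes.get_image('wrist'); save(im,'w2.png'); np.savez('w2.npz',**im); C=cloud(im)
o=monitor.get_obs();print(o['eef_pos'],o['gripper_width'],o['grasp_force'])
im=eyes.get_image('top');C=cloud(im)
rect(sel(C,.010,.026,.35,.5,-.05,.13),'tray')
rect(sel(C,.028,.045,.5,.6,-.36,-.28),'packA')
rect(sel(C,.028,.045,.44,.54,-.45,-.36),'packB')
E
```

```text
[0.43824301 0.0370862  0.11705943] 0.03705219840891257 21.892979408148676Traceback (most recent call last):
  File "<stdin>", line 5, in <module>
  File "m.py", line 12, in sel
    k=1+np.argmax(s[1:,4]); return C[l==k]
        ~~~~~~~~~^^^^^^^^^
    return _wrapfunc(a, 'argmax', axis=axis, out=out, **kwds)
    return bound(*args, **kwds)
ValueError: attempt to get argmax of an empty sequence
```

View pics/w2.png

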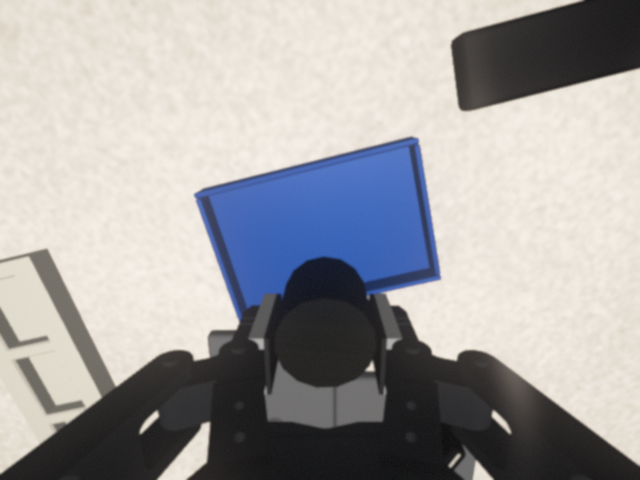

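The cap is held at (325,330) and the blue tray spans about (198,193), (415,140) and (438,278). I check the tray's centre from these corners before lowering.

```bash
python3 - <<'E'
from m import *
im=dict(np.load('w2.npz'))
def ray(u,v,z):
    d=im['R'].T@np.array([(u-im['cx'])/f(im),(v-im['cy'])/f(im),1]); c=-im['R'].T@im['t']; return c+d*(z-c[2])/d[2]
P=[ray(*p,.022) for p in ((198,193),(415,140),(438,278))]; print(np.round(P,3),'centre',((P[0]+P[2])/2).round(3))
go(.437,.037,.02,82)
E
```

```text
[[ 0.392 -0.042  0.022]
 [ 0.378  0.102  0.022]
 [ 0.474  0.111  0.022]] centre [0.433 0.035 0.022]
go [ 0.16 -0.02  9.69] [ 0.   0.1 -0.1] q6 0.06 t 6.0
```

Emit:
arm_command --motion '[[3,[0.3,0,4],[0,0,0]],[3,[0.3,0,8],[0,0,0]],[3,[0.3,0,9.6],[0,0,0]],[3,[0.3,0,9.6],[0,0,0]],[3,[0.3,0,9.6],[0,0,0]],[6.5,[0.3,0,9.6],[0,0,0]],[6.5,[0.3,0,9.6],[0,0,0]],[6.5,[0.3,0,9.6],[0,0,0]],[6.5,[0.3,0,7],[0,0,0]],[6.5,[0.3,0,2],[0,0,0]],[8.5,[0.3,0,-4],[0,0,0]],[8.5,[0.3,0,-9],[0,0,0]],[8.5,[0.3,0,-9],[0,0,0]]]'

```text
time: 7.65
eef_pos: [0.4359, 0.0377, 0.2099]
tool_rot: [0.07, 0.998, -0.0, 0.004]
contact_force: [0.3, 0.2, -0.2]
gripper_width: 0.085
grasp_force: 0.0
```

```bash
python3 - <<'E'
from m import *
im=eyes.get_image('wrist'); C=cloud(im)
for q in models.cut_out(im,'cap')[:2]: print(q['score'],q['xy'],np.median(C[q['region']],0))
print(monitor.get_obs()['eef_pos'])
go(.466,.320,.2,85)
E
```

```text
0.56 [326.2, 212.1] [0.42886506 0.03673939 0.0485879 ]
[0.43354891 0.03782383 0.20636058]
go [ 0.73 28.39  0.64] [ 0.  0. -3.] q6 0.06 t 7.8
```

```bash
python3 - <<'E'
from m import *
go(.634,-.028,.25,82)
E
```

```text
go [-20.77  -3.71  -4.35] [ 0.  0. -0.] q6 0.06 t 7.8
```

Emit:
arm_command --motion '[[8.5,[-20.8,-3.7,-4.3],[0,0,0]],[8.5,[-20.8,-3.7,-4.3],[0,0,0]],[8.5,[-20.8,-3.7,-4.3],[0,0,0]],[8.5,[-20.8,-3.7,-4.3],[0,0,0]],[8.5,[-20.8,-3.7,-4.3],[0,0,0]],[8.5,[-20.8,-3.7,-4.3],[0,0,0]],[8.5,[-20.8,-3.7,-4.3],[0,0,0]],[8.5,[-20.8,-3.7,-4.3],[0,0,0]]]'

```text
time: 8.75
eef_pos: [0.6337, -0.0276, 0.2495]
tool_rot: [0.07, 0.998, 0.0, -0.0]
contact_force: [0.1, 0.3, 1.3]
gripper_width: 0.0853
grasp_force: 0.0
```

```bash
python3 - <<'E'
from m import *
im=eyes.get_image('wrist'); save(im,'w3.png',(180,60,500,300),2); np.savez('w3.npz',**im); C=cloud(im)
print(monitor.get_obs()['eef_pos'])
P=sel(C,.028,.07,.55,.64,-.07,.01); rect(P,'ball top'); 
A=np.c_[2*P,np.ones(len(P))]; s=np.linalg.lstsq(A,(P**2).sum(1),rcond=None)[0]; print('sphere',s[:3],np.sqrt(s[3]+s[:3]@s[:3]))
rect(sel(C,.045,.07,.57,.65,.07,.14),'knob')
B=sel(C,.007,.020,.48,.8,-.15,.2);rect(B,'all')
for q in models.cut_out(im,'needle')[:2]+models.cut_out(im,'mark_edge')[:2]: print(q['score'],q['xy'],np.median(C[q['region']],0),q['region'].sum())
# ball silhouette: pixels of deck region non grey
print(px(im,[.594,-.028,.034]))
E
```

```text
[ 0.63386375 -0.02763087  0.24959857]
ball top 491 c [593.2 -29. ] wh 23.1 22.6 long-axis yaw 81.9
sphere [ 0.59354841 -0.02881312  0.03550574] 0.011507248687119363
knob 773 c [610.7  99.8] wh 38.0 14.9 long-axis yaw -35.9
all 31876 c [626.4  29.5] wh 224.9 218.7 long-axis yaw 82.2
0.63 [443.7, 252.4] [0.70175413 0.08942679 0.02076168] 130
[320.12974328 166.33505309]
```

View pics/w3.png

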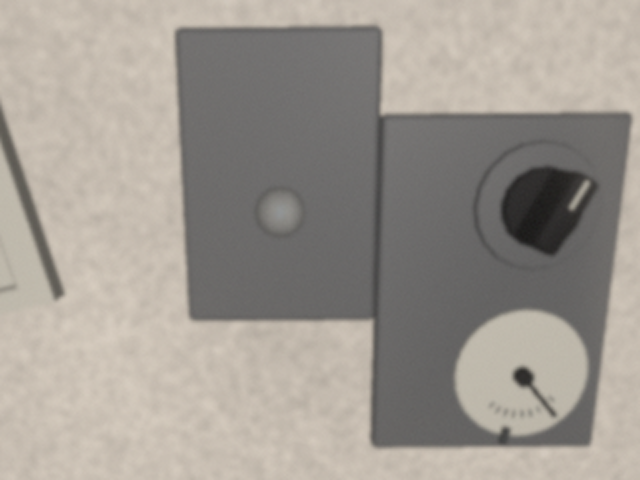

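The exposed ball is at crop (280,212). The needle runs from its hub at (522,377) to its tip at (555,416), and the mark is at (504,435), clockwise of the needle. Now the camera.

```bash
python3 - <<'E'
from m import *
im=dict(np.load('w3.npz'))
def ray(x,y,z):
    u,v=180+x/2,60+y/2
    d=im['R'].T@np.array([(u-im['cx'])/f(im),(v-im['cy'])/f(im),1]); c=-im['R'].T@im['t']; return c+d*(z-c[2])/d[2]
h,n,k=[ray(*p,z) for p,z in (((522,377),.02),((555,416),.02),((504,430),.02))]
a=[np.degrees(np.arctan2(*(p-h)[1::-1])) for p in (n,k)]
print(h,n,k,a, np.linalg.norm(n-h),np.linalg.norm(k-h),'knob turn deg',(a[0]-a[1])*2.5)
go(.506,.318,.25,82)
E
```

```text
[0.69971084 0.08772492 0.02      ] [0.7248108  0.10455641 0.02      ] [0.72919634 0.07651839 0.02      ] [np.float64(33.84494572000094), np.float64(-20.81026318737175)] 0.03022097468483642 0.03154332617092895 knob turn deg 136.63802226843174
go [17.52 32.45 -0.05] [-0.  0. -0.] q6 -0.02 t 8.9
```

Emit:
arm_command --motion '[[8.5,[17.5,32.4,0],[0,0,0]],[8.5,[17.5,32.4,0],[0,0,0]],[8.5,[17.5,32.4,0],[0,0,0]],[8.5,[17.5,32.4,0],[0,0,0]],[8.5,[17.5,32.4,0],[0,0,0]],[8.5,[17.5,32.4,0],[0,0,0]],[8.5,[17.5,32.4,0],[0,0,0]],[8.5,[17.5,32.4,0],[0,0,0]],[8.5,[17.5,32.4,0],[0,0,0]],[8.5,[17.5,32.4,0],[0,0,0]]]'

```text
time: 10.15
eef_pos: [0.5069, 0.3164, 0.2493]
tool_rot: [0.071, 0.997, -0.0, 0.0]
contact_force: [0.2, -0.5, 0.6]
gripper_width: 0.0849
grasp_force: 0.0
```

```bash
python3 - <<'E'
from m import *
im=eyes.get_image('wrist'); save(im,'w4.png'); np.savez('w4.npz',**im); C=cloud(im)
print(monitor.get_obs()['eef_pos'])
P=sel(C,.036,.050,.38,.55,.26,.38); rect(P,'top42');
Q=sel(C,.004,.050,.38,.55,.26,.38); rect(Q,'all')
rect(sel(C,.095,.13,.53,.64,.26,.36),'head')
rect(sel(C,.052,.09,.38,.50,.26,.36),'lever')
E
```

```text
[0.50680832 0.31650595 0.24936901]
top42 5058 c [460.6 318. ] wh 120.2 44.0 long-axis yaw -4.7
all 5058 c [460.6 318. ] wh 120.2 44.0 long-axis yaw -4.7
head 2172 c [575.7 308.5] wh 57.4 34.0 long-axis yaw -4.9
lever 992 c [430. 320.] wh 40.0 23.7 long-axis yaw -7.7
```

View pics/w4.png

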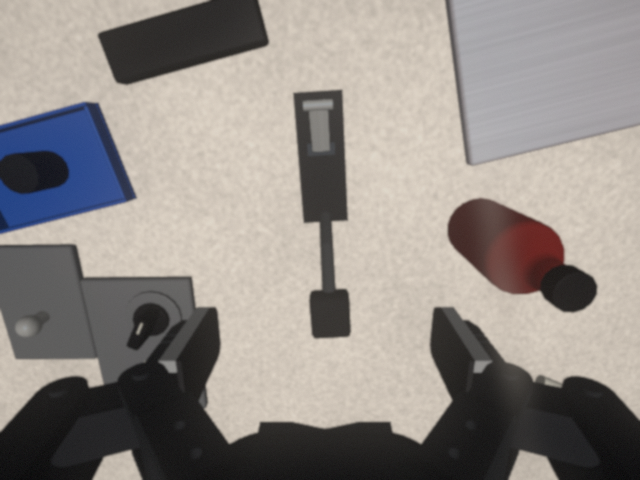

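The camera block is at (320,155), its lever raised at (318,125) and its head at (330,313). The tumbler is well to the right, and the cap stands in the tray at (30,173).

```bash
python3 - <<'E'
from m import *
im=dict(np.load('w4.npz')); print('cam centre rel TCP',(-im['R'].T@im['t']-monitor.get_obs()['eef_pos']).round(3))
go(.4636,.3178,.012,85.25)
E
```

```text
cam centre rel TCP [-0.076  0.009  0.143]
go [ 4.3  -0.48 23.74] [-0.   0.  -3.4] q6 0.58 t 10.2
```

Emit:
arm_command --motion '[[8.5,[4.3,-0.5,4],[0,0,-3.4]],[8.5,[4.3,-0.5,10],[0,0,-3.4]],[8.5,[4.3,-0.5,15],[0,0,-3.4]],[8.5,[4.3,-0.5,19],[0,0,-3.4]],[8.5,[4.3,-0.5,22],[0,0,-3.4]],[8.5,[4.3,-0.5,23.7],[0,0,-3.4]],[8.5,[4.3,-0.5,23.7],[0,0,-3.4]],[8.5,[4.3,-0.5,23.7],[0,0,-3.4]],[4,[4.3,-0.5,23.7],[0,0,-3.4]],[4,[4.3,-0.5,23.7],[0,0,-3.4]],[4,[4.3,-0.5,23.7],[0,0,-3.4]],[4,[4.3,-0.5,23.7],[0,0,-3.4]],[4,[4.3,-0.5,23.7],[0,0,-3.4]],[4,[4.3,-0.5,23.7],[0,0,-3.4]]]' --newtons 80

```text
time: 11.95
eef_pos: [0.4637, 0.3188, 0.0132]
tool_rot: [0.04, 0.999, 0.0, 0.001]
contact_force: [-0.8, -0.7, 7.7]
gripper_width: 0.0427
grasp_force: 83.1
```

```bash
python3 - <<'E'
from m import *
o=monitor.get_obs();print(o['eef_pos'],o['gripper_width'],o['grasp_force'],o['contact_force'],Ro.from_quat(o['tool_rot']).as_matrix().round(4).tolist())
# target: camera origin->ball, grip at -12 along yaw -7.8
c=np.array([.5934,-.0289])-.012*np.array([np.cos(np.radians(7.8)),-np.sin(np.radians(7.8))]); print(c)
go(c[0],c[1],.16,82.2)
E
```

```text
[0.46365269 0.31882457 0.01322604] 0.04269988793708144 83.09011280536652 [-0.83061608 -0.7430573   7.67897923] [[-0.9967, 0.0808, 0.0014], [0.0808, 0.9967, 0.0007], [-0.0013, 0.0009, -1.0]]
[ 0.58151103 -0.02727141]
go [-14.56 -33.53 -14.69] [0.1 0.1 3.2] q6 0.55 t 11.9
```

Emit:
arm_command --motion '[[4,[0,0,-2],[0,0,0]],[4,[0,0,-5],[0,0,0]],[4,[0,0,-9],[0,0,0]],[4,[0,0,-13],[0,0,0]],[4,[-1,-3,-14.7],[0,0,1]],[4,[-3,-7,-14.7],[0,0,2]],[4,[-5,-11.5,-14.7],[0,0,3.2]],[4,[-7,-16,-14.7],[0,0,3.2]],[4,[-9,-20.5,-14.7],[0,0,3.2]],[4,[-11,-25,-14.7],[0,0,3.2]],[4,[-13,-29.5,-14.7],[0,0,3.2]],[4,[-14,-32.3,-14.7],[0,0,3.2]],[4,[-14.6,-33.5,-14.7],[0,0,3.2]],[4,[-14.6,-33.5,-14.7],[0,0,3.2]],[4,[-14.6,-33.5,-14.7],[0,0,3.2]],[4,[-14.6,-33.5,-14.7],[0,0,3.2]]]'

```text
time: 13.95
eef_pos: [0.5812, -0.0261, 0.1593]
tool_rot: [0.068, 0.998, 0.0, -0.0]
contact_force: [-0.6, -0.6, -5.8]
gripper_width: 0.0425
grasp_force: 82.8
```

```bash
python3 - <<'E'
from m import *
im=eyes.get_image('wrist'); save(im,'w5.png'); np.savez('w5.npz',**im); C=cloud(im)
o=monitor.get_obs();print(o['eef_pos'],o['gripper_width'],o['grasp_force'],o['contact_force'])
for z in (.17,.18,.187):
  P=sel(C,z,.196,.4,.7,-.12,.1); rect(P,'blocktop'); print(np.median(P[:,2]))
im=eyes.get_image('scene'); save(im,'s5.png',(200,100,500,325),2)
go(.5815,-.0273,.16,82.2)
E
```

```text
[ 0.58126378 -0.02626811  0.15936994] 0.04267969944077379 82.78715461492538 [-0.81581217  0.34003543 -4.79094118]
blocktop 27710 c [566.4 -23.6] wh 102.5 68.5 long-axis yaw -21.0
0.18882133175482685
blocktop 26758 c [566.4 -23.6] wh 102.5 68.5 long-axis yaw -21.1
0.18885197628770548
blocktop 25886 c [566.5 -23.6] wh 102.4 68.4 long-axis yaw -21.2
0.18887845059946556
go [-0.03 -0.08 -0.06] [ 0. -0.  0.] q6 -0.04 t 14.1
```

View pics/w5.png

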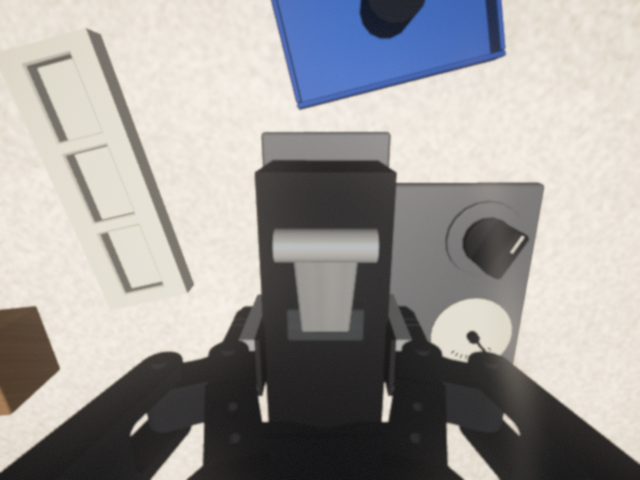

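The wrist view shows the camera gripped level. The rear top corners of its block are near (257,177) and (396,175), and the lever is up. I check the alignment from that rear edge.

```bash
python3 - <<'E'
from m import *
im=dict(np.load('w5.npz')); C=cloud(im); z=.1888
P=C[(abs(C[...,2]-z)<.004)&(C[...,0]<.555)&(C[...,0]>.49)&(abs(C[...,1]+.02)<.05)]
rect(P,'rear part'); 
a=np.radians(-7.8); x=np.array([np.cos(a),np.sin(a)]); y=np.array([-x[1],x[0]])
q=(P[:,:2]-[.5934,-.0289])@np.array([x,y]).T*1000
print('base-frame x min',np.percentile(q[:,0],[0,.5,2])); 
for lo in (-74,-66,-58,-50):
    k=(q[:,0]>lo)&(q[:,0]<lo+8); print(lo,q[k,1].min(),q[k,1].max(),k.sum())
E
```

```text
rear part 10417 c [538.2 -21.6] wh 44.2 39.9 long-axis yaw 82.1
base-frame x min [-75.69398494 -75.52696198 -75.40889609]
-74 -22.35672248442269 21.755110090369037 3561
-66 -22.33635300721409 21.86263594134811 3382
-58 -22.37605118406304 21.83487489195295 838
-50 -22.397609022809156 21.687281372001117 1079
```

Emit:
arm_command --motion '[[4,[-0.05,0,3],[0,0,0]],[4,[-0.05,0,6],[0,0,0]],[4,[-0.05,0,8.5],[0,0,0]],[4,[-0.05,0,9.7],[0,0,0]],[4,[-0.05,0,9.7],[0,0,0]],[4,[-0.05,0,10.5],[0,0,0]],[4,[-0.05,0,10.9],[0,0,0]],[4,[-0.05,0,10.9],[0,0,0]]]'

```text
time: 15.05
eef_pos: [0.5819, -0.0273, 0.0503]
tool_rot: [0.068, 0.998, 0.0, -0.0]
contact_force: [-0.2, -0.3, -5.4]
gripper_width: 0.0429
grasp_force: 82.8
```

Emit:
arm_command --motion '[[4,[0,0,0.6],[0,0,0]],[4,[0,0,1.2],[0,0,0]],[4,[0,0,1.7],[0,0,0]],[4,[0,0,2.1],[0,0,0]],[4,[0,0,2.4],[0,0,0]],[4,[0,0,2.4],[0,0,0]],[4,[0,0,2.5],[0,0,0]],[4,[0,0,2.5],[0,0,0]]]'

```text
time: 16.05
eef_pos: [0.582, -0.0272, 0.0253]
tool_rot: [0.068, 0.998, 0.0, -0.0]
contact_force: [0.3, 4.7, -5.3]
gripper_width: 0.0428
grasp_force: 82.9
```

Emit:
arm_command --motion '[[5.5,[0,0,0],[0,0,0]],[6,[0,0,0],[0,0,0]],[7,[0,0,0],[0,0,0]],[7,[0,0,0],[0,0,0]],[7,[0,0,-1],[0,0,0]],[7,[0,0,-4],[0,0,0]],[7,[0,0,-9],[0,0,0]],[7,[0,0,-14],[0,0,0]],[0,[0,0,-18],[0,0,0]],[0,[0,0,-18],[0,0,0]],[0,[0,0,-18],[0,0,0]],[0,[0,0,-18],[0,0,0]]]' --newtons 40

```text
time: 17.55
eef_pos: [0.5812, -0.0272, 0.2042]
tool_rot: [0.068, 0.998, 0.0, -0.001]
contact_force: [0.3, 0.2, 0.4]
gripper_width: 0.0003
grasp_force: 0.0
```

```bash
cat > cam.py <<'E'
from m import *
im=eyes.get_image('wrist'); C=cloud(im)
o=monitor.get_obs();print(o['eef_pos'],o['gripper_width'],o['contact_force'])
a=np.radians(-7.8); x=np.array([np.cos(a),np.sin(a)]); y=np.array([-x[1],x[0]])
D=np.concatenate([(C[...,:2]-[.5934,-.0289])@np.array([x,y]).T,C[...,2:]],-1)*1000
P=D[(abs(D[...,2]-54)<3)&(D[...,0]<30)&(D[...,0]>-90)&(abs(D[...,1])<40)]
print('top z',np.median(P[:,2]),'rear x',np.percentile(P[:,0],1)); rect(P/1000,'block in base frame')
Q=D[(abs(D[...,1])<12)&(D[...,0]>-85)&(D[...,0]<-50)]; print('lever z top',np.percentile(Q[:,2],99), Q[Q[:,2]>np.percentile(Q[:,2],99)-3].mean(0))
p=np.array([.5934,-.0289])-.066*x; print(p)
E
python3 - <<'E'
import cam
from h import *
go(*cam.p,.10,82.2)
E
```

```text
[ 0.58127939 -0.02723636  0.20418125] 0.0001754201380368429 [ 0.73262302 -0.31302406 -0.65775516]
top z 54.78551115167862 rear x -74.23359868746968
block in base frame 5221 c [-22.2  -1.4] wh 104.4 44.1 long-axis yaw -0.2
lever z top 90.82025653320744 [-61.29680255  -0.53063659  89.42344958]
[ 0.52801064 -0.01994277]
go [ 5.36 -0.   10.43] [ 0.  -0.1 -0. ] q6 -0.04 t 17.6
```

Emit:
arm_command --motion '[[0,[5.3,0,4],[0,0,0]],[0,[5.3,0,8],[0,0,0]],[0,[5.3,0,10.5],[0,0,0]],[0,[5.3,0,11.5],[0,0,0]],[0,[5.3,0,12.5],[0,0,0]],[0,[5.3,0,13.2],[0,0,0]],[0,[5.3,0,13.8],[0,0,0]],[0,[5.3,0,14.1],[0,0,0]],[0,[5.3,0,14.1],[0,0,0]]]'

```text
time: 18.73
eef_pos: [0.5298, -0.0201, 0.0643]
tool_rot: [0.068, 0.998, -0.0, 0.0]
contact_force: [-0.9, 0.3, -0.3]
gripper_width: 0.0
grasp_force: 0.0
```

Emit:
arm_command --motion '[[0,[0,0,0.3],[0,0,0]],[0,[0,0,0.5],[0,0,0]],[0,[0,0,0.5],[0,0,0]]]'

```text
time: 19.1
eef_pos: [0.5302, -0.0202, 0.0619]
tool_rot: [0.068, 0.998, -0.0, 0.001]
contact_force: [-10.2, 0.7, 32.5]
gripper_width: -0.0003
grasp_force: 16.3
```

Emit:
arm_command --motion '[[0,[0,0,-1],[0,0,0]],[0,[0,0,-5],[0,0,0]],[0,[-3,0,-10],[0,0,0]],[0,[-5.3,0,-14],[0,0,0]],[8.5,[-5.3,0,-14],[0,0,0]],[8.5,[-5.3,0,-14],[0,0,0]]]'

```text
time: 19.85
eef_pos: [0.5814, -0.0272, 0.1986]
tool_rot: [0.068, 0.998, 0.0, -0.001]
contact_force: [-0.2, 0.5, 0.4]
gripper_width: 0.036
grasp_force: 0.0
```

```bash
python3 - <<'E'
import cam
from m import *
C=cam.C
rect(sel(C,.045,.07,.57,.65,.07,.14),'knob')
go(.6107,.0997,.12,54)
E
```

```text
[ 0.58088531 -0.02715018  0.19808847] 0.04373901394015781 [ 0.06204091  0.36860793 -0.2143141 ]
top z 54.792099619016334 rear x -74.19628721271982
block in base frame 5195 c [-22.2  -1.4] wh 104.3 44.1 long-axis yaw -0.1
lever z top 65.54422989985565 [-65.54344705  -0.65317142  63.75166039]
[ 0.52801064 -0.01994277]
knob 982 c [610.3  99.4] wh 37.9 14.6 long-axis yaw -34.6
go [-1.24 12.97  7.81] [-0.  -0.1 28.2] q6 -0.04 t 19.9
```

The lever is down at about 63.8 mm and the camera still lies flat. The knob needs 137° clockwise, so I take the flipped grasp to leave joint 6 enough range.

Emit:
arm_command --motion '[[8.5,[0,3,0],[0,0,-10]],[8.5,[0,6,0],[0,0,-20]],[8.5,[-1.2,10,0],[0,0,-30]],[8.5,[-1.2,13,0],[0,0,-40]],[8.5,[-1.2,13,0],[0,0,-50]],[8.5,[-1.2,13,0],[0,0,-60]],[8.5,[-1.2,13,0],[0,0,-70]],[8.5,[-1.2,13,0],[0,0,-80]],[8.5,[-1.2,13,0],[0,0,-90]],[8.5,[-1.2,13,0],[0,0,-100]],[8.5,[-1.2,13,0],[0,0,-110]],[8.5,[-1.2,13,0],[0,0,-120]],[8.5,[-1.2,13,0],[0,0,-130]],[8.5,[-1.2,13,0],[0,0,-140]],[8.5,[-1.2,13,0],[0,0,-150]],[8.5,[-1.2,13,0],[0,0,-152.5]],[8.5,[-1.2,13,0],[0,0,-152.5]],[8.5,[-1.2,13,0],[0,0,-152.5]]]'

```text
time: 22.15
eef_pos: [0.611, 0.0998, 0.1986]
tool_rot: [0.953, -0.304, -0.001, 0.0]
contact_force: [-0.6, 0.2, 0.8]
gripper_width: 0.0852
grasp_force: 0.0
```

```bash
python3 - <<'E'
from m import *
im=eyes.get_image('wrist');C=cloud(im);print(monitor.get_obs()['eef_pos'])
try:
  c,a=rect(sel(C,.045,.07,.57,.65,.07,.14),'knob')
except Exception as e: print(e)
go(.6106,.0998,.035,54.7)
E
```

```text
[0.61116435 0.0997985  0.19881891]
knob 783 c [610.7 100.3] wh 37.0 13.2 long-axis yaw -35.5
go [-0.03  0.02 16.38] [ 0.   0.  -0.1] q6 -2.48 t 22.2
```

Emit:
arm_command --motion '[[8.5,[0,0,5],[0,0,0]],[8.5,[0,0,10],[0,0,0]],[8.5,[0,0,14],[0,0,0]],[8.5,[0,0,16.4],[0,0,0]],[8.5,[0,0,16.4],[0,0,0]],[1,[0,0,16.4],[0,0,0]],[1,[0,0,16.4],[0,0,0]],[1,[0,0,16.4],[0,0,0]],[1,[0,0,16.4],[0,0,0]],[1,[0,0,16.4],[0,0,0]],[1,[0,0,16.4],[0,0,0]],[1,[0,0,16.4],[0,0,0]]]' --newtons 30

```text
time: 23.7
eef_pos: [0.6123, 0.1003, 0.036]
tool_rot: [0.953, -0.303, 0.001, -0.001]
contact_force: [1.9, 3.0, 5.6]
gripper_width: 0.0135
grasp_force: 32.7
```

Emit:
arm_command --motion '[[1,[0,0,0],[0,0,5]],[1,[0,0,0],[0,0,13]],[1,[0,0,0],[0,0,21]],[1,[0,0,0],[0,0,29]],[1,[0,0,0],[0,0,37]],[1,[0,0,0],[0,0,45]],[1,[0,0,0],[0,0,53]],[1,[0,0,0],[0,0,61]],[1,[0,0,0],[0,0,69]],[1,[0,0,0],[0,0,77]],[1,[0,0,0],[0,0,85]],[1,[0,0,0],[0,0,93]],[1,[0,0,0],[0,0,101]],[1,[0,0,0],[0,0,109]],[1,[0,0,0],[0,0,117]],[1,[0,0,0],[0,0,125]],[1,[0,0,0],[0,0,130]],[1,[0,0,0],[0,0,130]],[1,[0,0,0],[0,0,130]]]'

```text
time: 26.08
eef_pos: [0.6085, 0.1012, 0.0359]
tool_rot: [-0.128, 0.992, 0.001, -0.002]
contact_force: [-13.3, 6.2, 19.4]
gripper_width: 0.013
grasp_force: 34.6
```

```bash
python3 - <<'E'
from m import *
im=eyes.get_image('wrist');save(im,'w6.png');np.savez('w6.npz',**im);o=monitor.get_obs();print(o['eef_pos'],o['gripper_width'],o['grasp_force'],o['contact_force'],o['ft_torque'],o['joint_pos'][5])
im=eyes.get_image('scene');np.savez('s6.npz',**im)
for q in models.cut_out(im,'needle')[:1]: print(q['score'],q['xy'])
E
```

```text
[0.60847903 0.10120438 0.03592579] 0.01316814152317172 34.6186700463295 [-12.99197958   6.15452918  19.9261419 ] [ 1.43583596  2.94445934 -0.08973013] -0.21202864185692544
0.66 [330.1, 176.0]
```

View pics/w6.png

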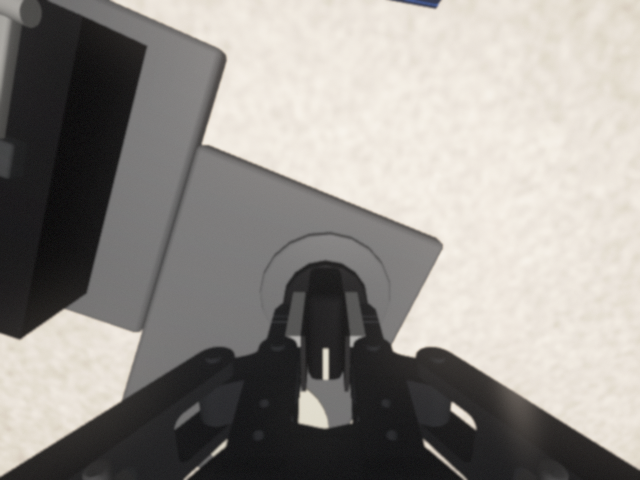

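The bar is held and has been turned 130°, with the dial hidden under the gripper. I turn the rest, release and look at the dial from above.

Emit:
arm_command --motion '[[1,[0,0,0],[0,0,6.5]],[1,[0,0,0],[0,0,6.5]],[4,[0,0,0],[0,0,6.5]],[5,[0,0,0],[0,0,6.5]],[5,[0,0,0],[0,0,6.5]],[5,[0,0,-2],[0,0,6.5]],[5,[0,0,-7],[0,0,6.5]],[5,[-4,0,-12],[0,0,6.5]],[8.5,[-8,0,-16],[0,0,6.5]],[8.5,[-10,0,-16],[0,0,6.5]],[8.5,[-10,0,-16],[0,0,6.5]],[8.5,[-10,0,-16],[0,0,6.5]]]'

```text
time: 27.72
eef_pos: [0.7073, 0.1248, 0.1942]
tool_rot: [-0.071, 0.997, -0.0, -0.001]
contact_force: [0.5, -0.7, -0.1]
gripper_width: 0.0852
grasp_force: 0.0
```

```bash
python3 - <<'E'
from m import *
im=eyes.get_image('wrist');np.savez('w7.npz',**im);C=cloud(im);print(monitor.get_obs()['eef_pos'])
try: rect(sel(C,.045,.07,.57,.65,.07,.14),'knob')
except Exception as e: print(e)
# rectified dial map: 0.1 mm... 8 px/mm, 80x72mm around hub
g=np.stack(np.meshgrid(np.arange(-36,36,.1),np.arange(-36,36,.1)),-1) # col: -y , row: -x
X=np.concatenate([.700-g[...,1:]/1000,.088-g[...,:1]/1000,np.full(g.shape[:2]+(1,),.020)],-1)
c=X@im['R'].T+im['t']; p=(f(im)*c[...,:2]/c[...,2:]+[im['cx'],im['cy']]).astype(np.float32)
a=cv2.remap(im['pixels'][...,::-1].copy(),p[...,0],p[...,1],cv2.INTER_CUBIC); cv2.imwrite('pics/d7.png',cv2.resize(a,(590,590)))
E
```

```text
[0.70718594 0.12481392 0.19448772]
knob 1063 c [610.9 100. ] wh 37.7 13.6 long-axis yaw 8.1
```

View pics/d7.png

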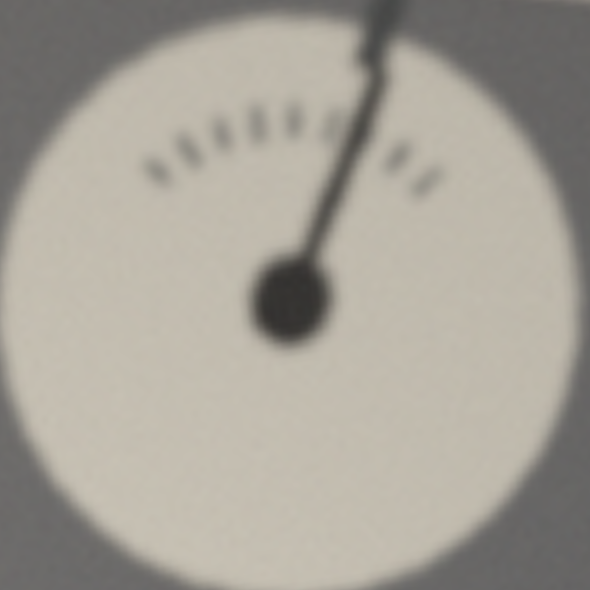

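In the rectified dial view the needle tip is at (380,72) and the mark's inner edge is about (357–388, 60), so the two are within a few degrees. I check the mark's angle with depth data and the earlier view.

```bash
python3 - <<'E'
from m import *
for n in ('w3.npz','w7.npz'):
    im=dict(np.load(n));C=cloud(im)
    print(n,'cam',(-im['R'].T@im['t']).round(3))
    r=np.hypot(C[...,0]-.700,C[...,1]-.088)*1000
    d=(r<25)&(r>8); print('dial z',np.median(C[d][:,2]))
    g=im['pixels'].mean(-1); th=np.degrees(np.arctan2(C[...,1]-.088,C[...,0]-.700))
    m=(r<42)&(r>26)&(g<75)&(abs(th)<50)
    for p,rr,t,gg in sorted(zip(C[m],r[m],th[m],g[m]),key=lambda q:q[1])[::max(1,m.sum()//25)]: print(p.round(4),round(rr,1),round(t,1),int(gg))
E
```

```text
w3.npz cam [ 0.558 -0.018  0.393]
dial z 0.014810974578659607
[0.7306 0.0773 0.017 ] 32.4 -19.3 73
[0.7311 0.0769 0.0184] 33.1 -19.7 70
[0.732  0.0756 0.0187] 34.3 -21.1 72
[0.7331 0.0772 0.0168] 34.8 -18.1 70
[0.7334 0.0767 0.0187] 35.3 -18.8 70
[0.733  0.0754 0.0192] 35.3 -20.8 67
[0.7329 0.0744 0.0192] 35.6 -22.6 73
[0.7341 0.0743 0.0191] 36.8 -21.9 68
[0.7353 0.077  0.0172] 37.0 -17.3 71
[0.7349 0.0758 0.0177] 37.0 -19.3 69
[0.7356 0.0764 0.0192] 37.4 -18.1 72
[0.7354 0.0743 0.0189] 38.0 -21.2 68
[0.736  0.0756 0.0179] 38.1 -19.0 68
w7.npz cam [0.631 0.113 0.338]
dial z 0.25877219294210574
[0.7226 0.0752 0.2607] 26.0 -29.5 20
[0.7192 0.0699 0.2607] 26.4 -43.2 33
[0.7181 0.0684 0.2607] 26.7 -47.3 34
[0.7223 0.0727 0.2594] 27.0 -34.5 27
[0.7196 0.0688 0.2604] 27.5 -44.4 33
[0.7201 0.0687 0.2613] 27.9 -43.8 33
[0.7205 0.0684 0.2613] 28.3 -43.7 31
[0.7188 0.0659 0.2613] 29.0 -49.7 34
[0.7218 0.0681 0.2608] 29.5 -42.4 32
[0.7196 0.0647 0.2629] 30.4 -50.0 31
[0.7213 0.0652 0.2625] 31.2 -47.0 33
[0.723  0.0655 0.2609] 32.2 -44.4 35
[0.7215 0.0628 0.263 ] 33.1 -49.5 32
[0.7233 0.0637 0.2682] 33.6 -46.2 21
[0.7238 0.0637 0.2641] 34.1 -45.6 21
[0.7237 0.063  0.2671] 34.4 -46.5 14
[0.7253 0.0642 0.2651] 34.7 -43.2 16
[0.725  0.0635 0.2613] 35.0 -44.4 20
[0.7241 0.0623 0.2672] 35.2 -46.8 10
[0.7238 0.0616 0.2632] 35.6 -48.0 25
[0.7264 0.0638 0.2627] 35.9 -42.5 13
[0.727  0.0639 0.2598] 36.2 -41.8 36
[0.7236 0.0602 0.2651] 36.4 -49.7 14
[0.7279 0.064  0.2614] 36.8 -40.7 74
[0.7282 0.0634 0.2585] 37.4 -41.2 46
[0.725  0.0591 0.2639] 38.2 -49.1 18
```

```bash
python3 - <<'E'
from m import *
out=[]
for n in ('w3.npz','w7.npz'):
    im=dict(np.load(n))
    # polar map: col = angle clockwise from base x... world deg -45..10 ; row = radius 20..42
    th,r=np.meshgrid(np.radians(np.arange(5,-45,-.1)),np.arange(42,18,-.05)/1000)
    X=np.stack([.7002+r*np.cos(th),.0877+r*np.sin(th),np.full(r.shape,.0185)],-1)
    c=X@im['R'].T+im['t']; p=(f(im)*c[...,:2]/c[...,2:]+[im['cx'],im['cy']]).astype(np.float32)
    a=cv2.remap(im['pixels'].mean(-1).astype(np.float32),p[...,0],p[...,1],cv2.INTER_LINEAR)
    for rr in (22,24,26,27,28,29,30,31,32,33,34,36):
        row=a[int((42-rr)/.05)-6:int((42-rr)/.05)+6].mean(0); w=np.clip(row.max()*.85-row,0,None); w=np.where(w>w.max()*.3,w,0)
        print(n,rr,'ang',round((w@np.degrees(th[0]))/max(w.sum(),1e-6),1),'min',round(np.degrees(th[0])[row.argmin()],1),int(row.min()),int(row.max()))
    out.append(cv2.resize(a,(500,290)))
cv2.imwrite('pics/pol.png',np.clip(np.vstack(out)*1.2,0,255).astype(np.uint8))
E
```

```text
w3.npz 22 ang 0.0 min -27.7 152 173
w3.npz 24 ang 0.0 min -40.3 167 178
w3.npz 26 ang 0.0 min -26.2 179 181
w3.npz 27 ang 0.0 min -19.8 174 181
w3.npz 28 ang 0.0 min -20.1 161 181
w3.npz 29 ang -19.8 min -19.5 136 181
w3.npz 30 ang -19.5 min -18.9 105 181
w3.npz 31 ang -19.3 min -20.1 84 181
w3.npz 32 ang -19.2 min -19.7 72 178
w3.npz 33 ang -19.1 min -19.2 70 171
w3.npz 34 ang -19.0 min -18.8 70 155
w3.npz 36 ang -19.3 min -19.8 68 111
w7.npz 22 ang -20.7 min -20.6 78 179
w7.npz 24 ang -20.7 min -20.6 85 182
w7.npz 26 ang -20.7 min -20.6 88 183
w7.npz 27 ang -20.6 min -20.5 94 183
w7.npz 28 ang -20.3 min -20.6 91 182
w7.npz 29 ang -19.3 min -19.7 91 182
w7.npz 30 ang -17.9 min -18.6 86 182
w7.npz 31 ang -17.4 min -17.8 79 183
w7.npz 32 ang -17.3 min -17.2 77 181
w7.npz 33 ang -17.3 min -16.7 78 174
w7.npz 34 ang -17.3 min -17.4 75 154
w7.npz 36 ang -17.3 min -17.5 72 107
```

View pics/pol.png

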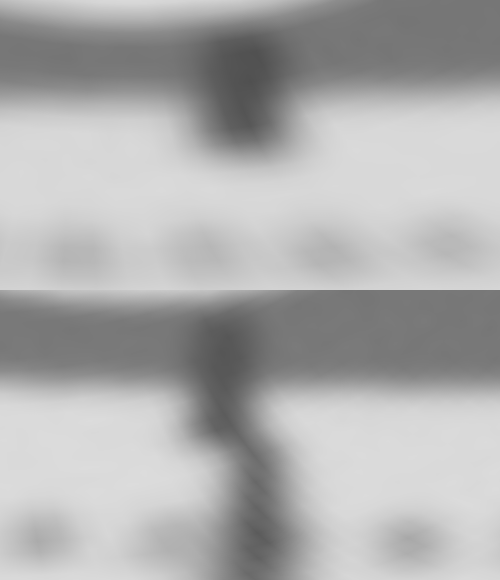

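The polar view gives the needle at -20.7° and the mark at -17.4°, so the needle overshot by about 3.3°. I turn the knob back 8°.

```bash
python3 - <<'E'
from m import *
go(.611,.1000,.10,98.1)
go(.611,.1000,.036,98.1)
E
```

```text
go [ 9.85 -1.09  9.47] [ 0.  -0.1  0.1] q6 -0.07 t 27.8
go [ 9.84 -1.09 15.87] [ 0.  -0.1  0.1] q6 -0.07 t 27.8
```

Emit:
arm_command --motion '[[8.5,[5,-0.6,2],[0,0,0]],[6,[9.8,-1.1,6],[0,0,0]],[6,[9.8,-1.1,9.5],[0,0,0]],[6,[9.8,-1.1,13],[0,0,0]],[6,[9.8,-1.1,15.8],[0,0,0]],[6,[9.8,-1.1,15.8],[0,0,0]],[1,[9.8,-1.1,15.8],[0,0,0]],[1,[9.8,-1.1,15.8],[0,0,0]],[1,[9.8,-1.1,15.8],[0,0,0]],[1,[9.8,-1.1,15.8],[0,0,0]],[1,[9.8,-1.1,15.8],[0,0,-4]],[1,[9.8,-1.1,15.8],[0,0,-8]],[1,[9.8,-1.1,15.8],[0,0,-8]],[1,[9.8,-1.1,15.8],[0,0,-8]],[5,[9.8,-1.1,15.8],[0,0,-8]],[5,[9.8,-1.1,15.8],[0,0,-8]],[5,[9.8,-1.1,14],[0,0,-8]],[5,[9.8,-1.1,9],[0,0,-8]],[6,[9.8,-1.1,4],[0,0,-8]]]'

```text
time: 30.15
eef_pos: [0.6126, 0.1, 0.1565]
tool_rot: [-0.14, 0.99, -0.0, -0.0]
contact_force: [0.6, 0.3, 0.1]
gripper_width: 0.0602
grasp_force: 0.0
```

Emit:
arm_command --motion '[[8.5,[-5,0,-4],[0,0,8]],[8.5,[-9.8,1.1,-4],[0,0,8]],[8.5,[-9.8,1.1,-4],[0,0,8]],[8.5,[-9.8,1.1,-4],[0,0,8]]]'

```text
time: 30.65
eef_pos: [0.7033, 0.1378, 0.1945]
tool_rot: [-0.071, 0.997, -0.0, -0.001]
contact_force: [-0.5, -0.6, 0.6]
gripper_width: 0.0851
grasp_force: 0.0
```

```bash
cat > dial.py <<'E'
from m import *
im=eyes.get_image('wrist');np.savez('w8.npz',**im)
th,r=np.meshgrid(np.radians(np.arange(5,-45,-.1)),np.arange(42,18,-.05)/1000)
X=np.stack([.7002+r*np.cos(th),.0877+r*np.sin(th),np.full(r.shape,.0185)],-1)
c=X@im['R'].T+im['t']; p=(f(im)*c[...,:2]/c[...,2:]+[im['cx'],im['cy']]).astype(np.float32)
a=cv2.remap(im['pixels'].mean(-1).astype(np.float32),p[...,0],p[...,1],cv2.INTER_LINEAR)
for rr in (22,24,26,28,29,30,31,32,33,34,36):
    row=a[int((42-rr)/.05)-6:int((42-rr)/.05)+6].mean(0); w=np.clip(row.max()*.85-row,0,None); w=np.where(w>w.max()*.3,w,0)
    print(rr,'ang',round((w@np.degrees(th[0]))/max(w.sum(),1e-6),1))
E
python3 - <<'E'
import dial
from m import *
C=cloud(dial.im); print(monitor.get_obs()['eef_pos']); rect(sel(C,.045,.07,.57,.65,.07,.14),'knob')
im=eyes.get_image('top');C=cloud(im)
for a in [(.028,.045,.47,.63,-.36,-.27,'packA'),(.028,.045,.42,.55,-.47,-.37,'packB'),(.010,.026,.4,.66,-.27,-.12,'dock')]:
    try: rect(sel(C,*a[:6]),a[6])
    except Exception as e: print(a,e)
go(.55,-.29,.25,95)
E
```

```text
22 ang -17.1
24 ang -17.2
26 ang -17.4
28 ang -17.3
29 ang -17.2
30 ang -17.2
31 ang -17.2
32 ang -17.1
33 ang -17.0
34 ang -17.1
36 ang -17.1
[0.70305078 0.13768912 0.19494224]
knob 1093 c [610.9 100.3] wh 37.9 14.1 long-axis yaw 16.2
packA 261 c [ 537.5 -321.3] wh 52.0 33.2 long-axis yaw -1.1
packB 268 c [ 484.2 -407.5] wh 53.9 32.4 long-axis yaw -38.5
dock 1398 c [ 525.7 -194.5] wh 206.3 71.2 long-axis yaw 5.6
go [ 21.21 -40.16  -5.44] [-0.  -0.1  3.1] q6 -0.05 t 30.8
```

The needle now lies on the mark at -17.2°, so I go on to the packs.

Emit:
arm_command --motion '[[8.5,[3,-3,-5.5],[0,0,0]],[8.5,[6,-9,-5.5],[0,0,2]],[8.5,[10,-16,-5.5],[0,0,3]],[8.5,[15,-25,-5.5],[0,0,3]],[8.5,[19,-33,-5.5],[0,0,3]],[8.5,[21,-40,-5.5],[0,0,3]],[8.5,[21,-40,-5.5],[0,0,3]],[8.5,[21,-40,-5.5],[0,0,3]],[8.5,[21,-40,-5.5],[0,0,3]],[8.5,[21,-40,-5.5],[0,0,3]]]'

```text
time: 32.0
eef_pos: [0.5523, -0.287, 0.2507]
tool_rot: [-0.045, 0.999, 0.0, 0.0]
contact_force: [-0.5, 0.2, -0.5]
gripper_width: 0.0847
grasp_force: 0.0
```

```bash
cat > pk.py <<'E'
from m import *
im=eyes.get_image('wrist');C=cloud(im);o=monitor.get_obs();print(o['eef_pos'],o['gripper_width'],o['grasp_force'])
def tr(a):
    try: return rect(sel(C,*a[:6]),a[6])
    except Exception as e: print(a[6],'none')
if __name__=='__main__':
    tr((.028,.045,.48,.63,-.365,-.27,'packA')); tr((.028,.045,.40,.56,-.47,-.37,'packB'))
    D=tr((.010,.030,.4,.66,-.27,-.12,'dock'))
    P=sel(C,.013,.030,.4,.66,-.27,-.12); 
    # pocket floors
    m=((C[...,2]<.0125)&(C[...,2]>.003)&(C[...,0]>.4)&(C[...,0]<.66)&(C[...,1]>-.24)&(C[...,1]<-.15)).astype(np.uint8)
    n,l,s,_=cv2.connectedComponentsWithStats(m)
    for k in range(1,n):
        if s[k,4]>150: rect(C[l==k],'floor'); 
    save(im,'w9.png')
    go(.538,-.322,.013,88.5)
E
python3 pk.py
```

```text
[ 0.5526484  -0.28657141  0.25063278] 0.08499740380839811 0.0
packA 1714 c [ 537.9 -324.5] wh 52.1 32.1 long-axis yaw -1.9
packB 2064 c [ 483.6 -409.6] wh 52.2 32.2 long-axis yaw -38.0
dock 9342 c [ 525.5 -196.8] wh 206.5 70.9 long-axis yaw 5.4
floor 1917 c [ 461.4 -201.7] wh 54.3 32.5 long-axis yaw 5.7
floor 245 c [ 536.3 -231. ] wh 189.7 0.6 long-axis yaw 5.5
floor 1613 c [ 525.7 -195.7] wh 53.9 32.7 long-axis yaw 5.2
floor 1390 c [ 590.1 -189.3] wh 52.9 32.7 long-axis yaw 5.2
go [ 1.78 -3.4  23.76] [0.  0.  6.7] q6 -0.69 t 32.0
```

View pics/w9.png

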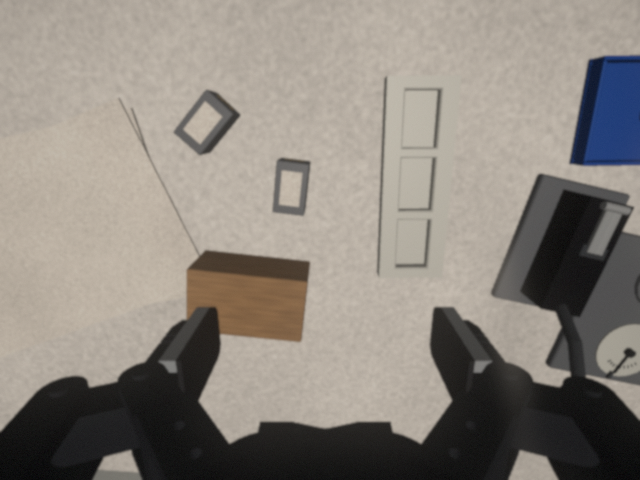

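Two packs show, at (207,122) and (291,187), and the dock's three pockets are empty along u≈418. No third pack is in view. I grip packA first.

Emit:
arm_command --motion '[[8.5,[1.8,-3.7,5],[0,0,7]],[8.5,[1.8,-3.7,11],[0,0,7]],[8.5,[1.8,-3.7,17],[0,0,7]],[8.5,[1.8,-3.7,21],[0,0,7]],[8.5,[1.8,-3.7,23.7],[0,0,7]],[8.5,[1.8,-3.7,23.7],[0,0,7]],[2.5,[1.8,-3.7,23.7],[0,0,7]],[2.5,[1.8,-3.7,23.7],[0,0,7]],[2.5,[1.8,-3.7,23.7],[0,0,7]],[2.5,[1.8,-3.7,23.7],[0,0,7]],[2.5,[1.8,-3.7,23.7],[0,0,7]],[2.5,[1.8,-3.7,23.7],[0,0,7]]]' --newtons 35

```text
time: 33.55
eef_pos: [0.539, -0.3265, 0.0146]
tool_rot: [0.016, 1.0, -0.0, 0.001]
contact_force: [-0.5, 0.7, 7.9]
gripper_width: 0.0313
grasp_force: 35.9
```

```bash
python3 - <<'E'
from h import *
o=monitor.get_obs(); print(o['eef_pos'],o['gripper_width'],o['grasp_force'])
go(.5255,-.1968,.113,95.4)
E
```

```text
[ 0.53897462 -0.32646367  0.01455743] 0.03133446734223157 35.91829061508179
go [ 1.75 12.91 -9.86] [-0.1  0.1 -7.2] q6 -0.63 t 33.5
```

Emit:
arm_command --motion '[[2.5,[0,0,-3],[0,0,0]],[2.5,[0,0,-6],[0,0,0]],[2.5,[0,0,-9.8],[0,0,0]],[2.5,[0.5,4,-9.8],[0,0,-2]],[2.5,[1,8,-9.8],[0,0,-5]],[2.5,[1.7,12.9,-9.8],[0,0,-7.2]],[2.5,[1.7,12.9,-9.8],[0,0,-7.2]],[2.5,[1.7,12.9,-9.8],[0,0,-7.2]]]'

```text
time: 34.55
eef_pos: [0.5258, -0.1969, 0.1117]
tool_rot: [-0.047, 0.999, -0.0, 0.0]
contact_force: [0.1, -0.2, -0.6]
gripper_width: 0.0314
grasp_force: 35.1
```

```bash
cat > fit.py <<'E'
from m import *
import sys
im=eyes.get_image('wrist');C=cloud(im);o=monitor.get_obs();print(o['eef_pos'],o['gripper_width'],o['grasp_force'])
z0=o['eef_pos'][2]-.0146+.034
m=(abs(C[...,2]-z0)<.006)&(np.hypot(C[...,0]-o['eef_pos'][0],C[...,1]-o['eef_pos'][1])<.045)
P=C[m]; print('pack top z',np.median(P[:,2]) if len(P) else None)
a=np.radians(5.4); x=np.array([np.cos(a),np.sin(a)]); y=np.array([-x[1],x[0]])
q=(P[:,:2]-[.5255,-.1968])@np.array([x,y]).T*1000
print('pack in dock frame x',np.percentile(q[:,0],[1,99]),'y',np.percentile(q[:,1],[1,99])); rect(q/1000,'pack in dock frame')
save(im,sys.argv[1])
go(.5255,-.1968,.1,95.4)
E
python3 fit.py w10.png
```

```text
[ 0.5258335  -0.19741513  0.11159356] 0.03104562545741069 35.11297166347504
pack top z 0.13193198796813366
pack in dock frame x [-27.35807399  23.46680024] y [-27.95338093  24.62929505]
pack in dock frame 11411 c [-1.4 -1.6] wh 58.8 53.0 long-axis yaw -89.3
go [0.03 0.07 1.16] [-0.   0.  -0.1] q6 -0.58 t 34.6
```

View pics/w10.png

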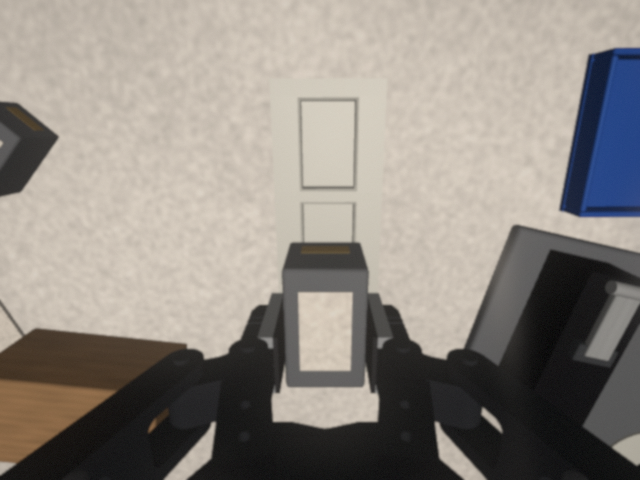

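The pack is held square at (326,330). The dock's first pocket is centred near (328,143) and the middle pocket is just ahead of the pack. I measure the fit numerically.

```bash
cat > fit2.py <<'E'
from m import *
im=eyes.get_image('wrist');C=cloud(im);o=monitor.get_obs();e=o['eef_pos'];print(e,o['gripper_width'],o['grasp_force'])
a=np.radians(5.4); x=np.array([np.cos(a),np.sin(a)]); y=np.array([-x[1],x[0]])
D=np.concatenate([(C[...,:2]-[.5255,-.1968])@np.array([x,y]).T,C[...,2:]],-1)*1000
e=(e[:2]-[.5255,-.1968])@np.array([x,y]).T*1000; print('tcp in dock',e)
z0=(o['eef_pos'][2]-.0146+.034)*1000
P=D[(abs(D[...,2]-z0)<5)&(D[...,0]>e[0]-35)&(D[...,0]<e[0]-13)&(abs(D[...,1]-e[1])<25)]
print('pack rear x',np.percentile(P[:,0],1.5),'y',np.percentile(P[:,1],[1.5,98.5])); rect(P/1000,'pack rear part')
Q=D[(abs(D[...,2]-18)<5)&(D[...,0]>-115)&(D[...,0]<-40)&(abs(D[...,1])<45)]
print('dock end x',np.percentile(Q[:,0],.5),'y',np.percentile(Q[:,1],[.5,99.5]),'z',np.median(Q[:,2]))
m=((D[...,2]<12)&(D[...,2]>3)&(D[...,0]>-95)&(D[...,0]<-34)&(abs(D[...,1])<19)); F=D[m]; 
if len(F): rect(F/1000,'floor0 pocket')
E
python3 fit2.py
```

```text
[ 0.52572854 -0.19759983  0.1114396 ] 0.03137967272976186 35.11351525783539
tcp in dock [ 0.1522571  -0.81778466]
pack rear x -27.476703233571598 y [-17.3902212   13.27334708]
pack rear part 3558 c [-20.3  -2.1] wh 32.2 14.9 long-axis yaw 90.0
dock end x -103.1397422894496 y [-34.71634218  34.77750627] z 18.73438770870399
floor0 pocket 4590 c [-64.3   0.1] wh 54.3 34.3 long-axis yaw -0.1
```

Emit:
arm_command --motion '[[2.5,[-0.12,0.18,3],[0,0,0]],[2.5,[-0.12,0.18,5],[0,0,0]],[2.5,[-0.12,0.18,7],[0,0,0]],[2.5,[-0.12,0.18,7.2],[0,0,0]],[2.5,[-0.12,0.18,7.2],[0,0,0]]]'

```text
time: 35.28
eef_pos: [0.5267, -0.1954, 0.0397]
tool_rot: [-0.046, 0.999, -0.0, 0.0]
contact_force: [0.1, -0.0, -0.6]
gripper_width: 0.0316
grasp_force: 35.1
```

```bash
python3 fit2.py
```

```text
[ 0.52695666 -0.19534991  0.03999959] 0.030998190497151735 35.09371340274811
tcp in dock [1.5866586  1.30656721]
pack rear x -26.423054954386057 y [-15.44881436  15.21315532]
pack rear part 3622 c [-19.1  -0.1] wh 32.1 15.4 long-axis yaw 90.0
dock end x -103.37802589103639 y [-34.64256905  34.91659103] z 18.702713977717877
floor0 pocket 9117 c [-64.4   0.2] wh 54.5 34.3 long-axis yaw 0.1
```

Emit:
arm_command --motion '[[2.5,[0,0.02,0.5],[0,0,0]],[2.5,[0,0.02,0.9],[0,0,0]],[2.5,[0,0.02,1.3],[0,0,0]],[2.5,[0,0.02,1.7],[0,0,0]],[2.5,[0,0.02,1.9],[0,0,0]],[2.5,[0,0.02,1.9],[0,0,0]]]'

```text
time: 36.08
eef_pos: [0.5263, -0.1944, 0.0206]
tool_rot: [-0.047, 0.999, 0.0, -0.0]
contact_force: [-2.5, 1.6, 4.4]
gripper_width: 0.031
grasp_force: 35.8
```

Emit:
arm_command --motion '[[4.5,[0,0,0],[0,0,0]],[5,[0,0,0],[0,0,0]],[5,[0,0,-2],[0,0,0]],[5,[0,0,-5],[0,0,0]],[0,[0,0,-5],[0,0,0]],[0,[0,0,-5],[0,0,0]],[0,[0,0,-5],[0,0,0]],[0,[0,0,-5],[0,0,0]],[0,[0,0,-3],[0,0,0]],[0,[0,0,-2.2],[0,0,0]],[0,[0,0,-1.8],[0,0,0]],[0,[0,0,-1.6],[0,0,0]],[0,[0,0,-1.6],[0,0,0]]]'

```text
time: 37.7
eef_pos: [0.5258, -0.1942, 0.0399]
tool_rot: [-0.047, 0.999, -0.0, -0.0]
contact_force: [-16.2, 7.2, 48.6]
gripper_width: -0.0001
grasp_force: 23.9
```

PackA is home: its top is at 40 mm and firm at 48 N. Next, packB.

Emit:
arm_command --motion '[[0,[0,0,-3],[0,0,0]],[0,[0,0,-8],[0,0,0]],[8.5,[0,-3,-14],[0,0,0]],[8.5,[0,-8,-18],[0,0,0]],[8.5,[0,-14,-18],[0,0,0]],[8.5,[0,-18,-18],[0,0,0]],[8.5,[0,-18,-18],[0,0,0]],[8.5,[0,-18,-18],[0,0,0]]]'

```text
time: 38.7
eef_pos: [0.543, -0.3732, 0.216]
tool_rot: [-0.047, 0.999, 0.0, -0.0]
contact_force: [-0.6, 0.5, -0.5]
gripper_width: 0.0854
grasp_force: 0.0
```

```bash
python3 - <<'E'
from pk import *
r=tr((.028,.045,.38,.58,-.50,-.34,'packB')); tr((.032,.05,.48,.58,-.24,-.15,'packA home'))
(cx,cy),a=r; go(cx/1000,cy/1000,.014,a+90)
E
```

```text
[ 0.54315433 -0.37270252  0.21619946] 0.08510883517010157 0.0
packB 2312 c [ 483.7 -409.8] wh 52.0 32.0 long-axis yaw -38.0
packA home 2294 c [ 525.3 -196.4] wh 52.4 33.0 long-axis yaw 5.5
go [ 6.26 -3.15 20.22] [ 0.  -0.  43.4] q6 -0.81 t 38.8
```

Emit:
arm_command --motion '[[8.5,[2,-1,3],[0,0,10]],[8.5,[4,-2,6],[0,0,20]],[8.5,[6.2,-3.2,9],[0,0,30]],[8.5,[6.2,-3.2,12],[0,0,40]],[8.5,[6.2,-3.2,15],[0,0,43.4]],[8.5,[6.2,-3.2,18],[0,0,43.4]],[8.5,[6.2,-3.2,20.2],[0,0,43.4]],[8.5,[6.2,-3.2,20.2],[0,0,43.4]],[8.5,[6.2,-3.2,20.2],[0,0,43.4]],[2.5,[6.2,-3.2,20.2],[0,0,43.4]],[2.5,[6.2,-3.2,20.2],[0,0,43.4]],[2.5,[6.2,-3.2,20.2],[0,0,43.4]],[2.5,[6.2,-3.2,20.2],[0,0,43.4]],[2.5,[6.2,-3.2,20.2],[0,0,43.4]],[2.5,[6.2,-3.2,20.2],[0,0,43.4]]]'

```text
time: 40.62
eef_pos: [0.4848, -0.4117, 0.0148]
tool_rot: [0.326, 0.945, -0.0, 0.0]
contact_force: [-1.2, 0.4, 5.5]
gripper_width: 0.0315
grasp_force: 36.1
```

```bash
python3 - <<'E'
from h import *
o=monitor.get_obs(); print(o['eef_pos'],o['gripper_width'],o['grasp_force'])
# first pocket (dock x=-64.3)
a=np.radians(5.4); p=np.array([.5255,-.1968])+np.array([[np.cos(a),-np.sin(a)],[np.sin(a),np.cos(a)]])@np.array([-.0643,.001]); print(p)
go(p[0],p[1],.111,95.4)
E
```

```text
[ 0.48478443 -0.41168577  0.01484474] 0.03154242425899845 36.08967661857605
[ 0.46139126 -0.2018556 ]
go [14.76 15.08 -9.63] [ -0.    0.  -43.4] q6 -0.15 t 40.6
```

Emit:
arm_command --motion '[[2.5,[0,0,-3],[0,0,0]],[2.5,[0,0,-7],[0,0,0]],[2.5,[0,0,-9.6],[0,0,0]],[2.5,[3,3,-9.6],[0,0,-10]],[2.5,[6,6,-9.6],[0,0,-20]],[2.5,[9,9,-9.6],[0,0,-30]],[2.5,[12,12,-9.6],[0,0,-40]],[2.5,[14.7,15.1,-9.6],[0,0,-43.4]],[2.5,[14.7,15.1,-9.6],[0,0,-43.4]],[2.5,[14.7,15.1,-9.6],[0,0,-43.4]]]'

```text
time: 41.88
eef_pos: [0.4621, -0.2024, 0.1104]
tool_rot: [-0.047, 0.999, -0.0, 0.0]
contact_force: [-0.2, -0.7, -0.2]
gripper_width: 0.0307
grasp_force: 35.4
```

```bash
python3 fit2.py
```

```text
[ 0.46214291 -0.20275149  0.11038213] 0.03139929146381838 35.370206236839294
tcp in dock [-6.36359915e+01  3.73521774e-02]
pack rear x -93.05130969653914 y [-16.26835717  14.40594736]
pack rear part 3927 c [-85.1  -0.9] wh 32.1 16.9 long-axis yaw 89.9
dock end x -103.51543976283128 y [-34.82142194  34.83737695] z 18.69520939825708
floor0 pocket 1693 c [-77.  -0.] wh 34.5 24.7 long-axis yaw 88.9
```

Emit:
arm_command --motion '[[2.5,[-0.26,0.08,3],[0,0,0]],[2.5,[-0.26,0.08,5],[0,0,0]],[2.5,[-0.26,0.08,6.7],[0,0,0]],[2.5,[-0.26,0.08,7.0],[0,0,0]],[2.5,[-0.26,0.08,7.0],[0,0,0]],[2.5,[-0.26,0.08,7.0],[0,0,0]]]'

```text
time: 42.68
eef_pos: [0.4648, -0.2014, 0.041]
tool_rot: [-0.047, 0.999, -0.0, 0.0]
contact_force: [0.6, -0.0, -0.4]
gripper_width: 0.0314
grasp_force: 35.4
```

```bash
python3 fit2.py
```

```text
[ 0.46477156 -0.20127159  0.0409694 ] 0.03125442541784345 35.382328033447266
tcp in dock [-60.87973644   1.26330351]
pack rear x -90.32569285622668 y [-15.49446654  15.1569614 ]
pack rear part 3927 c [-82.3  -0.2] wh 32.2 16.9 long-axis yaw 89.6
dock end x -103.63012729725948 y [-34.76945701  34.88471645] z 18.69853028029521
floor0 pocket 693 c [-86.1   0. ] wh 34.2 6.2 long-axis yaw -89.3
```

Emit:
arm_command --motion '[[2.5,[0,0.02,0.5],[0,0,0]],[2.5,[0,0.02,1.0],[0,0,0]],[2.5,[0,0.02,1.4],[0,0,0]],[2.5,[0,0.02,1.8],[0,0,0]],[2.5,[0,0.02,2.0],[0,0,0]],[2.5,[0,0.02,2.0],[0,0,0]]]'

```text
time: 43.48
eef_pos: [0.4641, -0.2005, 0.0208]
tool_rot: [-0.047, 0.999, 0.0, -0.0]
contact_force: [-3.2, 2.6, 8.3]
gripper_width: 0.0312
grasp_force: 36.6
```

Emit:
arm_command --motion '[[4.5,[0,0,0],[0,0,0]],[5,[0,0,0],[0,0,0]],[5,[0,0,-2],[0,0,0]],[5,[0,0,-5],[0,0,0]],[0,[0.2,0,-5],[0,0,0]],[0,[0.2,0,-5],[0,0,0]],[0,[0.2,0,-5],[0,0,0]],[0,[0.2,0,-5],[0,0,0]],[0,[0.2,0,-3],[0,0,0]],[0,[0.2,0,-2.2],[0,0,0]],[0,[0.2,0,-1.8],[0,0,0]],[0,[0.2,0,-1.6],[0,0,0]],[0,[0.2,0,-1.6],[0,0,0]]]'

```text
time: 45.1
eef_pos: [0.4618, -0.2005, 0.0398]
tool_rot: [-0.047, 0.999, -0.0, -0.0]
contact_force: [-18.5, 9.8, 58.1]
gripper_width: 0.0001
grasp_force: 28.7
```

Emit:
arm_command --motion '[[0,[0,0,-3],[0,0,0]],[0,[0,0,-8],[0,0,0]],[0,[4,0,-14],[0,0,0]],[0,[8,0,-19],[0,0,0]],[0,[12,0,-19],[0,0,0]],[0,[12,0,-19],[0,0,0]]]'

```text
time: 45.85
eef_pos: [0.3411, -0.2122, 0.2275]
tool_rot: [-0.046, 0.999, -0.001, 0.0]
contact_force: [0.7, -0.5, -0.1]
gripper_width: -0.0002
grasp_force: 0.0
```

```bash
python3 - <<'E'
from m import *
print(monitor.get_obs()['eef_pos'])
for n in ('top','scene'):
    im=eyes.get_image(n); save(im,n+'9.png'); C=cloud(im)
    print(n,[(round(q['score'],2),np.round(q['xy']).tolist(),np.median(C[q['region']],0).round(3).tolist()) for q in models.cut_out(im,'pack0')])
    for a in [(.032,.05,.48,.57,-.24,-.15,'A'),(.032,.05,.42,.495,-.24,-.15,'B')]:
        try: P=sel(C,*a[:6]); rect(P,a[6]); print(np.median(P[:,2]))
        except Exception as e: print(a[6],'none')
    print([(round(q['score'],2),np.median(C[q['region']],0).round(3).tolist()) for t in('cap','tumbler','remote','gloves') for q in models.cut_out(im,t)[:1]])
E
```

```text
[ 0.34108597 -0.21219407  0.22753312]
top [(0.83, [411.0, 241.0], [0.525, -0.192, 0.04]), (0.5, [413.0, 265.0], [0.461, -0.198, 0.04])]
A 261 c [ 524.9 -193.8] wh 51.6 32.9 long-axis yaw 6.3
0.03999427605745743
B 263 c [ 461.2 -200.4] wh 51.5 33.1 long-axis yaw 4.3
0.04017326414343936
[(0.64, [0.433, 0.038, 0.048]), (0.59, [0.552, 0.461, 0.113]), (0.76, [0.336, 0.211, 0.02]), (0.97, [0.652, -0.35, 0.059])]
scene [(0.79, [243.0, 314.0], [0.533, -0.195, 0.04]), (0.67, [222.0, 288.0], [0.468, -0.202, 0.04]), (0.23, [324.0, 290.0], [0.61, -0.038, 0.056])]
A 393 c [ 527.3 -194.1] wh 53.9 31.5 long-axis yaw 4.7
0.04052173760341324
B 374 c [ 463.4 -199.8] wh 53.3 32.2 long-axis yaw 4.9
0.04044191207034811
[(0.58, [0.643, 0.058, 0.013]), (0.89, [0.572, 0.458, 0.096]), (0.56, [0.346, 0.202, 0.019]), (0.85, [0.67, -0.36, 0.06])]
```

View pics/scene9.png

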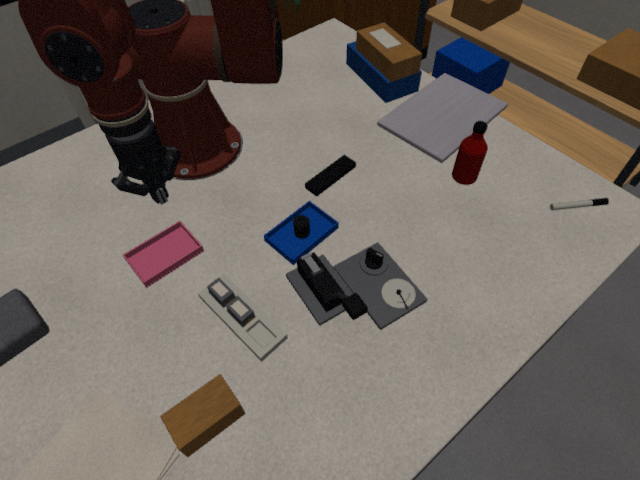

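The scene shows the cap in the blue tray (301,227), the camera seated with its lever down (320,285), two packs in the dock (221,290 and 240,312) and the needle at the mark. No other pack is on the desk.

```bash
python3 -c "
from workcell import bot; print(bot.hand_in())"
```

```text
the job is handed in; nothing more can be done
None
```

The job is handed in at about 46 s: the cap is in the blue tray, the camera is seated on the ball and then latched, both packs on the desk are pressed home in the dock, and the needle stands at the mark; the tumbler, cardboard box and remote were not touched.

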